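# Hang the washed collars on the drying rail

## Robot

A 7-joint arm with a two-finger parallel gripper is mounted at the origin on the work surface. World frame = base frame: x ahead of the robot, y to its left, z up, the work surface at z = 0. Lengths are in mm, angles in rad, forces in N, time in s.
With the tool pointing down it reaches from about 400 to 875 mm from the base axis. Payload 4.4 kg.
Tool frame: the origin (TCP) lies at the very end of the fingers, on their centre line; the grasp point (between the pads) lies 19 mm behind it; z points along the fingers, y is the direction in which the jaws open and shut (so a half turn about z gives the same grasp; the last joint's range is limited). The gripper opens to 85 mm and grips with 20 to 120 N. Pads are 22 mm wide; open, the fingers measure 114 mm over their backs; the gripper's body (76 mm by 85 mm) begins 54 mm behind the grasp point. The pads swing forward as they close: fully open they stand 13 mm farther back than shut.
Start: joints at [1.199, 0.628, 0.038, 1.517, -0.027, 0.996, -0.02], TCP at [195.714, -619.85, 231.313] pointing down, gripper open.
Joint ranges: [-3.06, 3.06], [-0.37, 2.12], [-1.25, 1.32], [0.18, 2.47], [-1.1, 4.24], [0.23, 1.98], [-2.94, 2.94]. Speed limits (rad/s): [2.57, 2.57, 3.14, 3.14, 3.14, 3.14, 3.14].

## Interface

Orientations are given as [roll, pitch, yaw] about the fixed x, y, z axes, in that order (R = Rz(yaw) Ry(pitch) Rx(roll)).
In Python, from cell import ctrl gives the robot as it stands.
- The arm moves only by the shell command python3 -m crank 'ROWS' [OPENING]. ROWS is JSON, a list that holds one entry, the list of rows, each a list of 6 numbers: the shift along the tool's x, y, z in units of 30 mm (1.0 is 30 mm), then the turn, a rotation vector about the tool's x, y, z in units of 6 degrees (1.0 is 6 degrees). In form: [[[tx, ty, tz, rx, ry, rz], ...]]. A call has 1 to 12 rows; each row shifts and turns the pose as measured when the row begins, along the tool's axes as they then stand; what a row does not reach is not made up. A row lasts 1/12 s, in which the tool goes at most 41.7 mm and 7.16 degrees, less where a joint would pass 70% of its speed; a pose out of reach is approached as far as the arm can. A call is refused whole if a number of a shift passes 1 or a number of a turn 1, either way. A call with a gripper value outside its range is refused whole. OPENING is the gripper command: -1 is fully open, 1 is shut, values between are in proportion, set as the call begins (- or left out, the last holds). The fingers move at their own pace and stop on an object; the grip force is fixed at half the most. Time passes only in rows, so rows that do not move let the fingers close. It gives the time, the measured TCP pose, the force and the opening at its end, in the units of the state.
- ctrl.read_state(): the state, without advancing time (a new reading comes with each control period).
- ctrl.get_image(name): name is "side" or "top"; returns a dict with "color" (400x640x3 uint8, red, green, blue), "depth" (400x640 float32, mm along the optical axis (not along the pixel's ray), 0 where there is no reading), "camera_matrix" (3x3 intrinsics, pixels), "R" (3x3) and "t" (3): a world point X has camera coordinates R X + t. Camera axes: x right, y down, z forward; pixel columns grow to the right and rows downward; lengths in mm; the calibration is good to about 2 mm. A picture is of the moment at which its call begins.
- ctrl.finish_job(): hands the job in, once; it reports no verdict.
Trained networks look in a picture, given as the dict that the camera call returned (one of the last four; its "shot" number tells which), for a name from the list of things; names that differ only in an ending like _2 or _b are one class to them, and where a whole thing is asked for, a point or a joint stands for the part that bears it (a point fixed in the world has none). Each returns a list of dicts, best first, with "conf" (0 to 1); they miss things now and then, are a little off and sometimes report something else, mostly with a low value. They report only what shows in the picture. A call takes as long as a camera call. They do not tell look-alikes from the thing itself.
- ctrl.search_frame(query, picture): "extent" ([centre column, centre row, width, height] in pixels, round what is visible of it).
The state is a dict: "clock": time; "qpos": joint angles; "qd": joint speeds; "tau": joint torques, N m; "eef_pos": TCP position; "tool_rot": TCP orientation; "force": force on the tool from outside, world axes, zero at the start; "torque": the same for the moment, N m; "width": finger opening in mm.
Only numpy, scipy, OpenCV 4.12 (cv2) and the standard library are available. Lean on these libraries where they do the work, as an engineer would, in place of code of your own. Each camera call takes 0.05 s, during which the arm holds its last target. There are 200 camera calls.

## Task

Three or four washed aluminium spacer collars lie on the rubber mat. Thread each one onto the free end of whichever arm of the bent-wire drying rail has the drip pan beneath it, and slide it round both bends to the stop, so that they all hang in a row pushed up against the stop and one another. When all of them hang there, push the air valve's lever right over, away from the robot, to start the drying air; leave everything else where it is.

Things in the scene. Friction and masses are not known exactly. Their poses are not given: they have to be found in the camera images.
- collar0_c (a point): A square collar cut from plain aluminium tube: 34 x 34 mm outside, 28 mm long, with a square bore of 22 x 22 mm right through along its own x axis; about 51 g. This point is its centre. It starts lying on a side, bore level, on the table (centre 17 mm up), own z up. Grip it by the two faces across y. Only three or four of the five collars are present.
- collar1_c (a point): A square collar cut from plain aluminium tube: 34 x 34 mm outside, 28 mm long, with a square bore of 22 x 22 mm right through along its own x axis; about 51 g. This point is its centre. It starts lying on a side, bore level, on the table (centre 17 mm up), own z up. Grip it by the two faces across y. Only three or four of the five collars are present.
- collar2_c (a point): A square collar cut from plain aluminium tube: 34 x 34 mm outside, 28 mm long, with a square bore of 22 x 22 mm right through along its own x axis; about 51 g. This point is its centre. It starts lying on a side, bore level, on the table (centre 17 mm up), own z up. Grip it by the two faces across y. Only three or four of the five collars are present.
- collar3_c (a point): A square collar cut from plain aluminium tube: 34 x 34 mm outside, 28 mm long, with a square bore of 22 x 22 mm right through along its own x axis; about 51 g. This point is its centre. It starts lying on a side, bore level, on the table (centre 17 mm up), own z up. Grip it by the two faces across y. Only three or four of the five collars are present.
- collar4_c (a point): A square collar cut from plain aluminium tube: 34 x 34 mm outside, 28 mm long, with a square bore of 22 x 22 mm right through along its own x axis; about 51 g. This point is its centre. It starts lying on a side, bore level, on the table (centre 17 mm up), own z up. Grip it by the two faces across y. Only three or four of the five collars are present.
- rail: Fixed drying rail: two bare level wires, 6 mm thick, mirror images, centre line 110 mm up, each held only at its far end by a post on one steel foot bar (50 x 300 mm, 12 mm high, centred at x=123 mm). Origin on the table, x from the free ends towards the stops, y to the left arm. A collar hung on a wire has its centre 8 mm below the wire's centre line.
- rail_left_end (a point): Free end of the left arm's wire, on its centre line, rail frame x=-100, y=50 mm. From here the centre line runs, in the rail's frame in mm (x, y): along +x to a 90 degree corner at (-40, 50), along +y to a 90 degree corner at (-40, 120), along +x to the stop's face at (100, 120), then the post at x=120. Both corners are rounded to a 25 mm radius.
- rail_right_end (a point): Free end of the right arm's wire, on its centre line, rail frame x=-100, y=-50 mm. The right arm is the left one mirrored: the same centre line with y negated.
- rail_left_stop (a point): Centre of the left stop's near face, at the wire's height: a black disc, 34 mm across and 5 mm thick, on the wire, too big for a collar's bore.
- rail_right_stop (a point): Centre of the right stop's near face, the same black disc on the right arm.
- drip_pan: Fixed dark steel drip pan, 170 x 110 mm, 18 mm high, on the table under the last straight of one of the rail's two arms; origin at the centre of its underside, x as the rail's. In the rail's frame it lies at (0, +120) or (0, -120) mm: the sign tells the arm to use (the other arm has a plain grey plate of 170 x 110 x 6 mm beneath it).
- air_lever (a joint): The air valve's steel lever: 0 leaning towards the robot (shut), 1.0 rad pushed right over (open). It stays where it is left; a light push moves it.
- air_lever_tip (a point): Centre of the 26 mm steel ball at the tip of the air valve's lever, a bar 70 mm long, 10 mm thick, pivoted 22 mm up on a grey block 70 x 50 x 25 mm. Opening swings it 67 mm along the block's +x.
- air_lever_base: The air valve's fixed grey block; origin at the centre of its underside, x is the way the lever's tip moves as it opens.
- tin: Bystander: open steel tin, 60 mm across, 60 mm high, among the collars; origin at its underside.
- press_block: Bystander: solid dark steel block 50 x 30 x 25 mm, without a bore, among the collars; origin at its underside.
- brush: Bystander: glue brush lying on the table, beyond the air valve.
Mind the look-alikes: they are no part of the job. What is shaped like the part that bears collar1_c but green or pink is not meant. Leave any yellow look-alike of the part that bears collar4_c alone.

How it is judged (in metres and radians):
On the way, in this order (a step that is already met when the one before it is completed fails the run):
1. every collar hangs on the last straight of the arm over the pan, up at the stop (y of collar0_c in the frame of drip_pan between -0.013 and 0.013 m and z of collar0_c in the frame of drip_pan between 0.092 and 0.111 m and x of collar0_c in the frame of drip_pan between -0.011 and 0.093 m and y of collar1_c in the frame of drip_pan between -0.013 and 0.013 m and z of collar1_c in the frame of drip_pan between 0.092 and 0.111 m and x of collar1_c in the frame of drip_pan between -0.011 and 0.093 m and y of collar2_c in the frame of drip_pan between -0.013 and 0.013 m and z of collar2_c in the frame of drip_pan between 0.092 and 0.111 m and x of collar2_c in the frame of drip_pan between -0.011 and 0.093 m and y of collar3_c in the frame of drip_pan between -0.013 and 0.013 m and z of collar3_c in the frame of drip_pan between 0.092 and 0.111 m and x of collar3_c in the frame of drip_pan between -0.011 and 0.093 m and y of collar4_c in the frame of drip_pan between -0.013 and 0.013 m and z of collar4_c in the frame of drip_pan between 0.092 and 0.111 m and x of collar4_c in the frame of drip_pan between -0.011 and 0.093 m and x of any of collar0_c, collar1_c, collar2_c, collar3_c, collar4_c in the frame of drip_pan above 0.079 m and (x of collar0_c in the frame of drip_pan above 0.079 m or distance between collar0_c and collar1_c below 0.034 m or distance between collar0_c and collar2_c below 0.034 m or distance between collar0_c and collar3_c below 0.034 m or distance between collar0_c and collar4_c below 0.034 m) and (x of collar1_c in the frame of drip_pan above 0.079 m or distance between collar1_c and collar0_c below 0.034 m or distance between collar1_c and collar2_c below 0.034 m or distance between collar1_c and collar3_c below 0.034 m or distance between collar1_c and collar4_c below 0.034 m) and (x of collar2_c in the frame of drip_pan above 0.079 m or distance between collar2_c and collar0_c below 0.034 m or distance between collar2_c and collar1_c below 0.034 m or distance between collar2_c and collar3_c below 0.034 m or distance between collar2_c and collar4_c below 0.034 m) and (x of collar3_c in the frame of drip_pan above 0.079 m or distance between collar3_c and collar0_c below 0.034 m or distance between collar3_c and collar1_c below 0.034 m or distance between collar3_c and collar2_c below 0.034 m or distance between collar3_c and collar4_c below 0.034 m) and (x of collar4_c in the frame of drip_pan above 0.079 m or distance between collar4_c and collar0_c below 0.034 m or distance between collar4_c and collar1_c below 0.034 m or distance between collar4_c and collar2_c below 0.034 m or distance between collar4_c and collar3_c below 0.034 m)), for 0.2 s.
2. the air lever is pushed right over (value of joint air_lever above 0.85 rad), for 0.2 s.
At the end, for the whole second after the job is handed in: Every collar present hangs threaded on the arm over the drip pan, its centre at most 111 mm from the stop's face, the first within 21 mm of it (touching is 14), each other within 34 mm of another's centre (touching is 28); all at rest and released; the air lever above 0.85 rad (all of step 1 and contact force between the fingers and collar0 below 0.05 N and contact force between the fingers and collar1 below 0.05 N and contact force between the fingers and collar2 below 0.05 N and contact force between the fingers and collar3 below 0.05 N and contact force between the fingers and collar4 below 0.05 N and linear speed of each of collar0, collar1, collar2, collar3, collar4 below 0.02 m/s and value of joint air_lever above 0.85 rad).
It fails at once if the tin, the press block or the brush is moved more than 50 mm (distance of any of tin, press_block, brush from where it was at the start of the episode above 0.05 m).
Of collar0, collar1, collar2, collar3, collar4 only 3 to 4 are there at a start; the rules pass over those that are not, and their reading is None.
At some moment in a run one of collar0, collar1, collar2, collar3, collar4 may be knocked a few centimetres aside while the robot is not near it.
Once in a run the grip may slacken for a moment while it holds something.
It also fails if it takes over 210 s, if anything falls off the work surface, if the arm or the gripper's body presses on something with over 40 N, if the wrist force passes 120 N, or if a joint passes its speed limit or range.

## Working session

There is one attempt and no reset: what is moved stays moved. The work goes in short steps, Python scripts to look and compute and a shell command to move; the robot and the scene stay as the last step left them, time stands still between calls to the robot, and variables do not carry over. Pictures are saved under pics/ and viewed, about 12 in all and at most 16, crops included, and the job is handed in when it is done.

```bash
ls; mkdir -p pics; cat > h.py <<'E'
import numpy as np, cv2
from cell import ctrl
def snap(name,fn=None,crop=None,scale=1):
    p=ctrl.get_image(name)
    if fn:
        im=p["color"][:,:,::-1]
        if crop: x0,y0,x1,y1=crop; im=im[y0:y1,x0:x1]
        cv2.imwrite("pics/"+fn,cv2.resize(im,None,fx=scale,fy=scale,interpolation=cv2.INTER_CUBIC))
    return p
def world(p,u,v,z=None):
    K=np.array(p["camera_matrix"]);R=np.array(p["R"]);t=np.array(p["t"])
    r=np.linalg.inv(K)@np.array([u,v,1.0])
    if z is None:
        d=p["depth"][int(round(v)),int(round(u))]; return R.T@(r*d-t)
    c=-R.T@t; w=R.T@r; return c+w*(z-c[2])/w[2]
def proj(p,X):
    c=np.array(p["R"])@np.array(X,float)+np.array(p["t"]); q=np.array(p["camera_matrix"])@c; return q[:2]/q[2]
def cloud(p):
    K=np.array(p["camera_matrix"]);R=np.array(p["R"]);t=np.array(p["t"])
    v,u=np.mgrid[0:400,0:640]; d=p["depth"]
    P=np.stack([(u-K[0,2])/K[0,0]*d,(v-K[1,2])/K[1,1]*d,d],-1)
    return (P-t)@R
E
python3 - <<'E'
from h import *
print(ctrl.read_state())
for n in("top","side"):
    p=snap(n,n+"0.png")
    print(n,"cam",(-np.array(p["R"]).T@p["t"]).round(),np.array(p["R"]).round(2).tolist(),p["camera_matrix"][0][0])
    for q in["collar0_c","rail","drip_pan","air_lever_tip","air_lever_base","tin","press_block","brush"]:
        print(q,[([round(x) for x in d["extent"]],round(d["conf"],2)) for d in ctrl.search_frame(q,p)])
E
```

```text
pics
{'clock': 0.0, 'qpos': array([ 1.19922142,  0.62935429,  0.03840911,  1.51836524, -0.02703123,
        0.99630482, -0.01998826]), 'qd': array([-6.43768462e-04, -1.38572483e-03, -8.64179214e-04,  5.89216686e-04,
        4.96381469e-04, -1.05859100e-04,  6.40460984e-05]), 'tau': array([ 1.67958606e-03, -5.63402832e+01,  1.22570794e+00, -1.93450159e+01,
        1.07567574e-02,  1.03239011e-02, -6.04616091e-06]), 'eef_pos': array([ 195.53668616, -619.2333338 ,  230.38407512]), 'tool_rot': array([-3.13967735e+00, -1.97750310e-05,  3.05796269e-01]), 'force': array([0.50361502, 0.04642321, 0.40323164]), 'torque': array([ 0.00230046, -0.07198295,  0.04264657]), 'width': 85.26194911364018}
top cam [399. -11. 948.] [[-0.02, -1.0, -0.01], [-0.99, 0.02, -0.12], [0.12, 0.0, -0.99]] 391.45316700215795
collar0_c [([433, 155, 22, 15], 0.79)]
rail [([274, 154, 129, 109], 0.61)]
drip_pan [([232, 175, 50, 78], 0.6)]
air_lever_tip [([166, 234, 14, 15], 0.63), ([231, 173, 50, 75], 0.22)]
air_lever_base [([95, 228, 189, 32], 0.96), ([169, 237, 17, 21], 0.63)]
tin [([386, 195, 28, 30], 0.57), ([272, 155, 129, 110], 0.57)]
press_block [([474, 210, 21, 24], 0.69), ([386, 195, 27, 27], 0.5)]
brush [([148, 172, 56, 46], 0.6)]
side cam [-60. 555. 815.] [[-0.7, -0.71, -0.01], [-0.48, 0.48, -0.73], [0.53, -0.51, -0.68]] 413.31424032724215
collar0_c [([365, 156, 12, 18], 0.65), ([411, 184, 15, 19], 0.24)]
rail [([264, 189, 114, 85], 0.71), ([251, 246, 77, 63], 0.32)]
drip_pan [([252, 246, 74, 63], 0.84)]
air_lever_tip [([242, 295, 11, 13], 0.5), ([366, 184, 18, 29], 0.47), ([265, 191, 110, 86], 0.41)]
air_lever_base [([185, 344, 138, 112], 0.86)]
tin [([364, 183, 20, 28], 0.67)]
press_block [([417, 162, 16, 15], 0.7)]
brush [([176, 290, 34, 56], 0.85), ([263, 193, 110, 85], 0.64)]
```

View pics/top0.png

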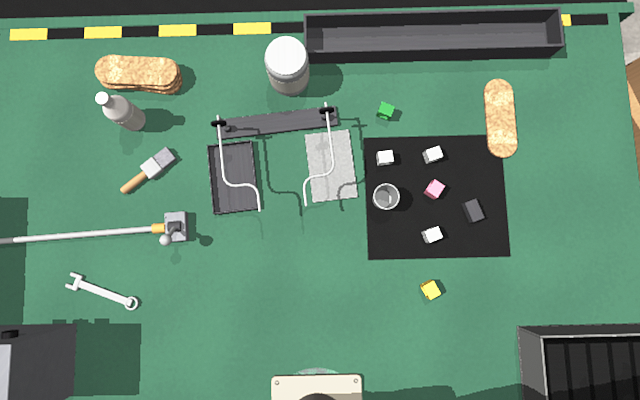

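View pics/side0.png

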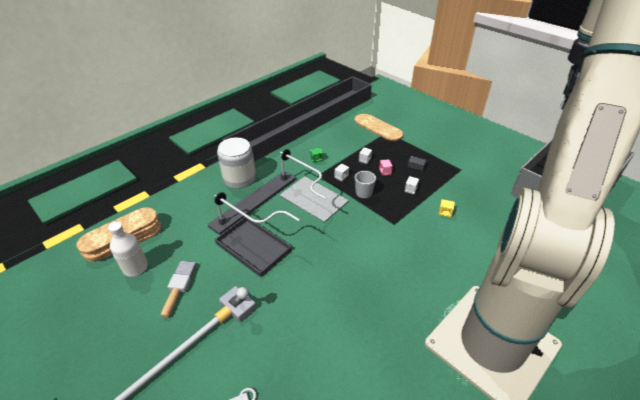

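Top view: three plain aluminium collars are at px (386,157), (433,154) and (432,235). The pink (435,189), green (386,111) and yellow (430,290) ones are look-alikes, and the press block is at (474,210). The dark pan (233,178) lies under the left arm. I'll measure these and confirm in one enlarged crop.

```bash
python3 - <<'E'
from h import *
p=snap("top","c1.png",(190,90,510,260),2.5)
C=cloud(p)
for (u,v) in[(386,157),(433,154),(432,235),(435,189),(474,210),(386,195)]:
    x,y=world(p,u,v,34)[:2]
    m=(abs(C[...,0]-x)<32)&(abs(C[...,1]-y)<32)&(C[...,2]>27)&(C[...,2]<45)&(p["depth"]>0)
    g=p["color"].astype(int)
    Q=C[m]; r=cv2.minAreaRect(Q[:,:2].astype(np.float32))
    print((u,v),len(Q),Q[:,2].mean().round(1),[np.round(a,1) for a in r])
# rail
m=(C[...,2]>102)&(C[...,2]<122)&(C[...,0]>350)&(C[...,0]<800)&(abs(C[...,1])<350)
v,u=np.nonzero(m); print(len(u),u.min(),u.max(),v.min(),v.max())
for (a,b) in[(259,209),(306,204),(221,121),(328,108)]: print((a,b),world(p,a,b,110).round(1), world(p,a,b).round(1))
m=(C[...,2]>14)&(C[...,2]<24)&(C[...,0]>350)&(C[...,0]<800)&(C[...,1]>80)&(C[...,1]<300)
print("pan",cv2.minAreaRect(C[m][:,:2].astype(np.float32)))
for (a,b) in[(166,240),(186,213),(166,215),(186,240)]: print("lev",(a,b),world(p,a,b).round(1))
E
```

```text
(386, 157) 176 34.8 [array([ 602.6, -176. ]), array([28.2, 34.1]), np.float64(6.1)]
(433, 154) 182 34.8 [array([ 607.6, -292. ]), array([27.7, 34.5]), np.float64(16.2)]
(432, 235) 190 35.2 [array([ 415.7, -278.4]), array([27.6, 34.4]), np.float64(21.0)]
(435, 189) 186 34.8 [array([ 523.1, -290.4]), array([28.2, 34.5]), np.float64(55.2)]
(474, 210) 85 28.1 [array([ 469.7, -380.5]), array([46.4, 29. ]), np.float64(18.9)]
(386, 195) 83 36.6 [array([ 503.6, -169.6]), array([48. , 51.9]), np.float64(78.2)]
1190 163 333 63 241
(259, 209) [476.2 113.2 110. ] [475.9 112.7 113.4]
(306, 204) [484.5  11.9 110. ] [484.2  11.8 113.5]
(221, 121) [673.6 195.9 110. ] [668.6 192.1 125.2]
(328, 108) [697.  -41.4 110. ] [689.4 -40.6 131.3]
pan ((602.7976684570312, 183.24398803710938), (157.79750061035156, 417.39288330078125), 75.31242370605469)
lev (166, 240) [415.  318.2  95.1]
lev (186, 213) [480.1 304.1  10. ]
lev (166, 215) [475.1 345.7  26.9]
lev (186, 240) [415.6 305.6   2.7]
```

View pics/c1.png

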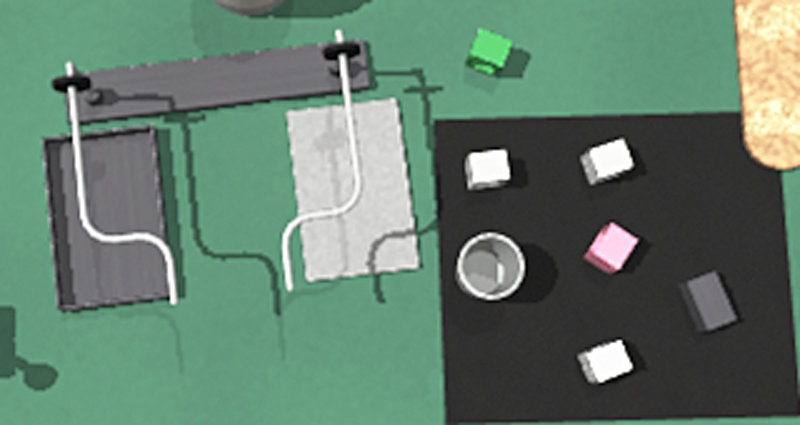

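The crop confirms it: the three white-grey collars show bores and sit on the mat, while the pink, green and yellow ones are coloured look-alikes. The pan is under the left arm. Next I'll fit the rail and start moving.

```bash
cat >> h.py <<'E'
from scipy.optimize import least_squares
def template(n=400):
    a=np.linspace(0,np.pi/2,60)
    P=[np.c_[np.linspace(-100,-65,60),np.full(60,50)],
       np.c_[-65+25*np.sin(a),75-25*np.cos(a)],
       np.c_[np.full(40,-40),np.linspace(75,95,40)],
       np.c_[-15-25*np.cos(a),95+25*np.sin(a)],
       np.c_[np.linspace(-15,100,150),np.full(150,120)]]
    return np.vstack(P)
def frame(po,X):
    c,s=np.cos(po[2]),np.sin(po[2]); return np.array(X)@np.array([[c,s],[-s,c]])+np.array(po[:2])
E
python3 - <<'E'
from h import *
from scipy.spatial import cKDTree
p=snap("top"); C=cloud(p); g=p["color"].astype(int)
T=template(); T2=np.vstack([T,T*[1,-1]])
po=np.array([580,70,.079])
m=(abs(C[...,2]-112)<4)&(g.min(-1)>110)
X=C[m][:,:2]
for k,tol in enumerate([15,8,6]):
    d,_=cKDTree(frame(po,T2)).query(X); Y=X[d<tol]
    po=least_squares(lambda q:cKDTree(frame(q,T2)).query(Y)[0],po).x
    print(len(Y),po.round(3),cKDTree(frame(po,T2)).query(Y)[0].mean())
L=C[m]; print("z",np.median(L[:,2]))
E2=frame(po,[[-100,50],[100,120]]);print(E2)
for e in E2: print(proj(p,[*e,110]))
np.save("rail.npy",po)
m=(C[...,2]>20)&(C[...,2]<30)&(C[...,0]>400)&(C[...,0]<520)&(C[...,1]>270)&(C[...,1]<400)
print("block",cv2.minAreaRect(C[m][:,:2].astype(np.float32)),m.sum())
m=(C[...,2]>75)&(C[...,2]<105)&(C[...,0]>340)&(C[...,0]<520)&(C[...,1]>270)&(C[...,1]<400)
print("ball",C[m].mean(0),C[m].max(0),C[m].min(0))
E
```

```text
580 [5.79417e+02 7.30300e+01 9.50000e-02] 1.833662439883004
568 [5.78342e+02 7.28890e+01 9.80000e-02] 1.5599764767300808
568 [5.78338e+02 7.28890e+01 9.80000e-02] 1.5599600683876875
z 113.17832739647915
[[473.93401001 112.88699779]
 [666.14456612 202.07837695]]
[259.17208802 210.06803184]
[218.17145959 124.33182696]
block ((450.67388916015625, 348.9514465332031), (100.56158447265625, 68.72323608398438), 88.79920196533203) 592
ball [417.24535237 321.03527728  94.03900678] [428.38973967 334.34762011 101.88397623] [406.36054347 310.87700133  81.78063894]
```

```bash
python3 -m crank '[[[0,-1,0,0,0,0],[0,-1,0,0,0,0],[0,-1,0,0,0,0],[0,-1,0,0,0,0],[0,-1,0,0,0,0],[0,-1,0,0,0,0],[0,-1,0,0,0,0],[0,-1,0,0,0,0],[0,0,0,0,0,0]]]' -1
```

```text
clock: 1.75
eef_pos: [120.1, -381.1, 228.5]
tool_rot: [3.14, 0.0, 0.306]
force: [0.1, 0.5, -0.6]
width: 85.2
```

```bash
cat >> h.py <<'E'
from scipy.spatial.transform import Rotation as Ro
def plan(poses,cur=None):
    """poses: list of (x,y,z,yaw) TCP targets; prints rows in tool axes/units, incl. tilt correction"""
    if cur is None:
        s=ctrl.read_state(); P=np.array(s["eef_pos"]); R=Ro.from_euler("xyz",s["tool_rot"])
    else: P=np.array(cur[:3]);R=Ro.from_euler("xyz",[np.pi,0,cur[3]])
    out=[]
    for x,y,z,w in poses:
        R2=Ro.from_euler("xyz",[np.pi,0,w]); X=np.array([x,y,z])
        d=R.inv().apply(X-P)/30; r=np.degrees((R.inv()*R2).as_rotvec())/6
        out.append([*d,*r]); P,R=X,R2
    return np.array(out)
def show(a):
    print("["+",".join("["+",".join(f"{v:.2f}".rstrip("0").rstrip(".").replace("-0","-0") if abs(v)>=.005 else "0" for v in r)+"]" for r in a)+"]", "max",abs(a).max().round(2))
def go(x,y,z,w,n=None):
    s=ctrl.read_state(); p0=np.array([*s["eef_pos"],s["tool_rot"][2]]); p1=np.array([x,y,z,w])
    one=plan([p1]); n=n or int(np.ceil(abs(one).max()/.98))
    print(n,"rows"); show(plan([p0+(p1-p0)*k/n for k in range(1,n+1)]))
E
python3 -c "
from h import *
go(415.7,-278.4,80,.3665)"
```

```text
11 rows
[[0.95,-0.03,0.45,0.02,0,-0.05],[0.95,-0.02,0.45,0,0,-0.05],[0.95,-0.02,0.45,0,0,-0.05],[0.95,-0.01,0.45,0,0,-0.05],[0.95,-0.01,0.45,0,0,-0.05],[0.95,0,0.45,0,0,-0.05],[0.95,0,0.45,0,0,-0.05],[0.95,0.01,0.45,0,0,-0.05],[0.95,0.01,0.45,0,0,-0.05],[0.95,0.02,0.45,0,0,-0.05],[0.95,0.03,0.45,0,0,-0.05]] max 0.95
```

```bash
python3 -m crank '[[[0.95,-0.03,0.45,0.02,0,-0.05],[0.95,-0.02,0.45,0,0,-0.05],[0.95,-0.02,0.45,0,0,-0.05],[0.95,-0.01,0.45,0,0,-0.05],[0.95,-0.01,0.45,0,0,-0.05],[0.95,0,0.45,0,0,-0.05],[0.95,0,0.45,0,0,-0.05],[0.95,0.01,0.45,0,0,-0.05],[0.95,0.01,0.45,0,0,-0.05],[0.95,0.02,0.45,0,0,-0.05],[0.7,0.03,0.45,0,0,-0.05],[0,0,0,0,0,0]]]'
python3 - <<'E'
from h import *
p=snap("top","t2.png",(380,160,480,280),4)
print(ctrl.read_state()["eef_pos"],ctrl.read_state()["tool_rot"])
go(415.7,-278.4,6,.3665,4)
E
```

```text
clock: 2.75
eef_pos: [426.7, -284.1, 77.1]
tool_rot: [3.125, -0.005, 0.357]
force: [-0.2, 0.2, 0.0]
width: 85.4
[ 424.76222657 -284.93405604   77.84747778] [ 3.12478588 -0.00382405  0.35525918]
4 rows
[[-0.05,-0.09,0.6,0.16,-0.04,-0.03],[-0.05,-0.08,0.6,0,0,-0.03],[-0.05,-0.08,0.6,0,0,-0.03],[-0.05,-0.08,0.6,0,0,-0.03]] max 0.6
```

View pics/t2.png

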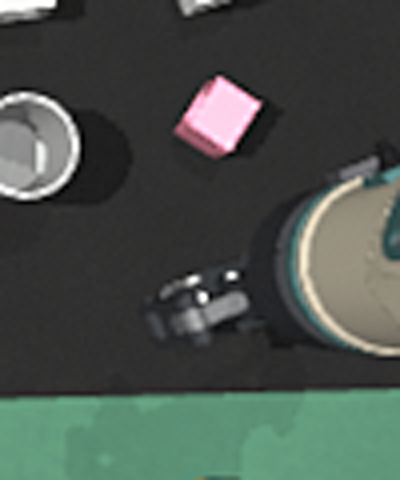

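The arm hides the collar in that crop (fingers near px (430,238)), so I'll go by the numbers.

```bash
python3 -m crank '[[[-0.1,-0.2,0.5,0.16,-0.04,-0.06],[-0.05,-0.1,0.5,0,0,-0.03],[-0.05,-0.05,0.5,0,0,-0.03],[0,0,0.3,0,0,0],[0,0,0,0,0,0]]]'; python3 -c "
from h import *
go(415.7,-278.4,6,.3665,2)"
```

```text
clock: 3.22
eef_pos: [413.5, -281.3, 24.5]
tool_rot: [3.138, 0.001, 0.364]
force: [0.4, -0.2, -0.3]
width: 85.4
2 rows
[[0.05,-0.03,0.31,0.04,0.01,-0.01],[0.05,-0.03,0.31,0,0,-0.01]] max 0.31
```

```bash
python3 -m crank '[[[0.05,-0.05,0.3,0.04,0,0],[0.03,-0.04,0.3,0,0,0],[0,0,0,0,0,0]]]';  python3 -m crank '[[[0,0,0,0,0,0],[0,0,0,0,0,0],[0,0,0,0,0,0],[0,0,0,0,0,0],[0,0,0,0,0,0],[0,0,0,0,0,0],[0,0,0,0,0,0],[0,0,0,0,0,0],[0,0,0,0,0,0],[0,0,0,0,0,0]]]' 1; python3 -c "
from h import *
go(415.7,-278.4,6,.3665,2)"
```

```text
clock: 3.47
eef_pos: [414.4, -279.9, 6.8]
tool_rot: [3.14, 0.0, 0.361]
force: [0.1, 0.5, -0.8]
width: 85.6
clock: 4.3
eef_pos: [415.7, -280.6, 8.5]
tool_rot: [3.137, -0.002, 0.361]
force: [-0.5, 0.5, -0.1]
width: 33.2
2 rows
[[0.01,-0.04,0.04,0.04,-0.01,-0.02],[0.01,-0.03,0.04,0,0,-0.02]] max 0.04
```

```bash
python3 - <<'E'
from h import *
po=np.load("rail.npy")
a=frame(po,[[-150,50]])[0]; print(a)
s=ctrl.read_state(); e=s["eef_pos"]; w=s["tool_rot"][2]
P=[(e[0],e[1],e[2]+30*k,w) for k in range(1,5)]
q0=np.array([*P[-1]]); q1=np.array([*a,102,.098])
n=15
P+=[q0+(q1-q0)*k/n for k in range(1,n+1)]
show(plan(P))
E
```

```text
[424.1728655  108.00555358]
[[0,0,-1,0.04,-0.01,0],[0,0,-1,0,0,0],[0,0,-1,0,0,0],[0,0,-1,0,0,0],[0.32,-0.8,0.06,0,0,0.17],[0.31,-0.81,0.06,0,0,0.17],[0.29,-0.81,0.06,0,0,0.17],[0.28,-0.82,0.06,0,0,0.17],[0.27,-0.82,0.06,0,0,0.17],[0.25,-0.83,0.06,0,0,0.17],[0.24,-0.83,0.06,0,0,0.17],[0.22,-0.83,0.06,0,0,0.17],[0.21,-0.84,0.06,0,0,0.17],[0.19,-0.84,0.06,0,0,0.17],[0.18,-0.85,0.06,0,0,0.17],[0.16,-0.85,0.06,0,0,0.17],[0.15,-0.85,0.06,0,0,0.17],[0.13,-0.85,0.06,0,0,0.17],[0.12,-0.86,0.06,0,0,0.17]] max 1.0
```

```bash
python3 -m crank '[[[0,0,-0.8,0.04,0,0],[0,0,-1,0,0,0],[0,0,-1,0,0,0],[0,0,-0.8,0,0,0],[0.3,-0.8,0,0,0,0.17],[0.3,-0.8,0,0,0,0.17],[0.3,-0.8,0,0,0,0.17],[0.28,-0.8,0,0,0,0.17],[0.27,-0.8,0,0,0,0.17],[0.25,-0.8,0,0,0,0.17],[0.24,-0.8,0,0,0,0.17],[0.22,-0.8,0,0,0,0.17]]]'
python3 -c "
from h import *
go(424.2,108,102,.098)"
```

```text
clock: 5.3
eef_pos: [421.9, -77.7, 121.3]
tool_rot: [3.138, -0.004, 0.198]
force: [0.8, 0.6, -0.2]
width: 33.0
7 rows
[[0.18,-0.87,0.09,0.03,-0.03,0.14],[0.17,-0.87,0.09,0,0,0.14],[0.16,-0.87,0.09,0,0,0.14],[0.15,-0.87,0.09,0,0,0.14],[0.13,-0.87,0.09,0,0,0.14],[0.12,-0.88,0.09,0,0,0.14],[0.11,-0.88,0.09,0,0,0.14]] max 0.88
```

```bash
python3 -m crank '[[[0.18,-0.87,0.09,0.03,-0.03,0.14],[0.17,-0.87,0.09,0,0,0.14],[0.16,-0.87,0.09,0,0,0.14],[0.15,-0.87,0.09,0,0,0.14],[0.13,-0.87,0.09,0,0,0.14],[0.12,-0.8,0.09,0,0,0.14],[0.1,-0.5,0.05,0,0,0.1],[0,0,0,0,0,0],[0,0,0,0,0,0]]]'
python3 - <<'E'
from h import *
for n in("top","side"):
    p=snap(n); s=ctrl.read_state(); print(s["eef_pos"],s["tool_rot"],s["width"])
    q=proj(p,s["eef_pos"]); u,v=int(q[0]),int(q[1]); print(n,u,v)
    u=min(max(u,80),560);v=min(max(v,70),330)
    im=p["color"][v-70:v+70,u-80:u+80,::-1]; cv2.imwrite(f"pics/a_{n}.png",cv2.resize(im,None,fx=4,fy=4,interpolation=cv2.INTER_CUBIC))
a=cv2.imread("pics/a_top.png");b=cv2.imread("pics/a_side.png")
cv2.imwrite("pics/a.png",cv2.resize(np.hstack([a,b]),None,fx=.62,fy=.62))
go(424.2,108,102,.098)
E
```

```text
clock: 6.05
eef_pos: [424.4, 109.8, 102.7]
tool_rot: [-3.14, -0.001, 0.104]
force: [-0.6, -1.1, -1.0]
width: 33.0
[424.43182122 109.67615941 102.75203972] [-3.13945421e+00 -1.58077830e-03  1.03651152e-01] 33.07925950734382
top 261 233
[424.50815701 108.76375787 102.83962102] [-3.13979759e+00 -1.59354045e-03  1.01950472e-01] 32.83720668177646
side 313 232
1 rows
[[-0.01,0.02,0.03,-0.02,-0.02,0.04]] max 0.04
```

View pics/a.png

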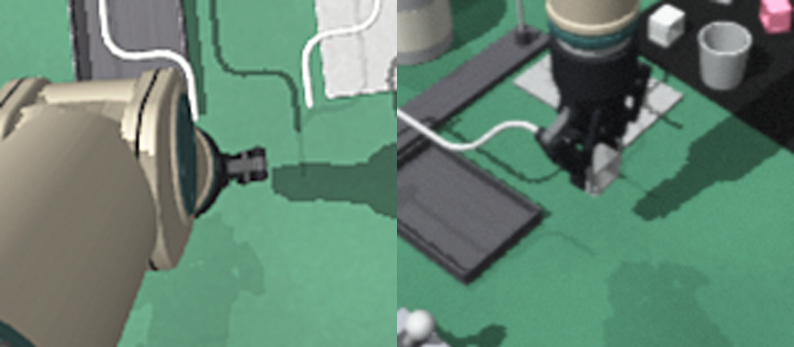

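Gripped collar seen at side px (600,170) in the composite, just short of the wire's free end. Now the path planner along the wire.

```bash
cat >> h.py <<'E'
po=np.load("rail.npy") if __import__("os").path.exists("rail.npy") else None
_T=np.vstack([[[-260,50]],template()]); _T=_T[np.r_[True,np.linalg.norm(np.diff(_T,axis=0),axis=1)>1e-6]]
_S=np.r_[0,np.cumsum(np.linalg.norm(np.diff(_T,axis=0),axis=1))]
W=lambda s:np.array([np.interp(s,_S,_T[:,0]),np.interp(s,_S,_T[:,1])]) if s<=_S[-1] else np.array([100+s-_S[-1],120.])
L=_S[-1]
def pose(s,z,off):
    a,b,c=W(s-14),W(s+14),W(s); d=b-a; w=np.arctan2(d[1],d[0])
    m=(a+b)/4+c/2; t=d/np.linalg.norm(d); m=m-off*t      # off: collar centre ahead of TCP along tool x
    x,y=frame(po,[m])[0]; return np.array([x,y,z,w+po[2]])
def along(z,step=12.,send=None,off=0,n=12,rot=5.0):
    st=ctrl.read_state(); e=st["eef_pos"]; w=st["tool_rot"][2]
    cc=e[:2]+off*np.array([np.cos(w),np.sin(w)])
    ss=np.arange(40,L+5,.5); D=[np.hypot(*(pose(s,z,0)[:2]-cc)) for s in ss]; s=ss[int(np.argmin(D))]
    ref=pose(s,z,off); c,sn=np.cos(ref[3]),np.sin(ref[3]); d=e[:2]-ref[:2]
    print("s from stop %.1f end-dist %.1f lateral %.1f yawerr %.3f z %.1f width %.1f clock %.1f F %s"%(s-L,s-160,-sn*d[0]+c*d[1],w-ref[3],e[2],st["width"],st["clock"],np.round(st["force"],1)))
    P=[];send=send if send is not None else L-14
    for k in range(n):
        if s>=send: break
        h=step
        while h>.5 and abs(pose(s+h,z,off)[3]-pose(s,z,off)[3])>np.radians(rot): h-=.25
        s=min(s+h,send); P.append(pose(s,z,off))
    if P: show(plan(P)); print("ends s-L",round(s-L,1))
E
python3 -c "
from h import *
print(L)
along(100.5,step=10)"
```

```text
408.53749675350974
s from stop -298.0 end-dist -49.5 lateral 0.7 yawerr 0.004 z 102.8 width 32.8 clock 6.2 F [ 0.1 -0.5 -0.9]
[[0.34,0.03,0.08,-0.02,-0.02,0.04],[0.33,0,0,0,0,0],[0.33,0,0,0,0,0],[0.33,0,0,0,0,0],[0.33,0,0,0,0,0],[0.33,0,0,0,0,0],[0.33,0,0,0,0,0],[0.33,-0.01,0,0,0,-0.61],[0.16,-0.01,0,0,0,-0.81],[0.11,-0.01,0,0,0,-0.77],[0.1,-0.01,0,0,0,-0.8],[0.08,-0.01,0,0,0,-0.76]] max 0.81
ends s-L -204.0
```

```bash
python3 -m crank '[[[0.34,0.03,0.08,-0.02,-0.02,0.04],[0.33,0,0,0,0,0],[0.33,0,0,0,0,0],[0.33,0,0,0,0,0],[0.33,0,0,0,0,0],[0.33,0,0,0,0,0],[0.3,0,0,0,0,0],[0,0,0,0,0,0]]]'
python3 - <<'E'
from h import *
along(100.5,step=10)
for n in("top","side"):
    p=snap(n); s=ctrl.read_state()
    q=proj(p,s["eef_pos"]); u,v=int(q[0]),int(q[1]); u=min(max(u,40),600);v=min(max(v,35),365)
    im=p["color"][v-35:v+35,u-40:u+40,::-1]; cv2.imwrite(f"pics/b_{n}.png",cv2.resize(im,None,fx=5,fy=5,interpolation=cv2.INTER_CUBIC))
cv2.imwrite("pics/b.png",np.hstack([cv2.imread("pics/b_top.png"),cv2.imread("pics/b_side.png")]))
E
```

```text
clock: 6.82
eef_pos: [495.7, 105.6, 101.3]
tool_rot: [3.141, 0.005, 0.083]
force: [2.0, 4.6, -1.3]
width: 33.6
s from stop -227.5 end-dist 21.0 lateral -9.4 yawerr -0.014 z 101.3 width 33.6 clock 6.8 F [ 2.   4.6 -1.3]
[[0.33,-0.33,0.02,0,0.04,-0.82],[0.15,-0.01,0,0,0,-0.8],[0.11,-0.01,0,0,0,-0.79],[0.1,-0.01,0,0,0,-0.81],[0.08,-0.01,0,0,0,-0.77],[0.07,0,0,0,0,-0.77],[0.06,0,0,0,0,-0.74],[0.06,0,0,0,0,-0.76],[0.06,0,0,0,0,-0.76],[0.06,0,0,0,0,-0.76],[0.06,0,0,0,0,-0.76],[0.06,0,0,0,0,-0.76]] max 0.82
ends s-L -189.5
```

View pics/b.png

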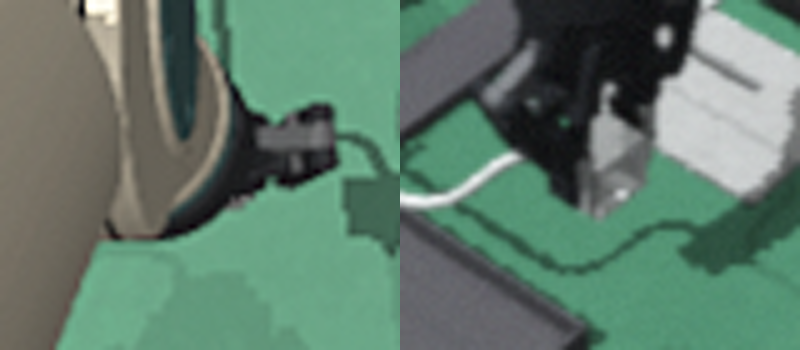

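```bash
python3 - <<'E'
from h import *
p=snap("side"); s=ctrl.read_state(); e=s["eef_pos"]
q=proj(p,e); o=np.array([int(q[0])-40,int(q[1])-35])
f=lambda X:((proj(p,X)-o)*5+[400,0]).round()
E=frame(po,[[-100,50]])[0]
print("end",f([*E,110]),"tcp",f(e))
w=s["tool_rot"][2]
for dy in(-11,11):
  for dz in(-11,11):
    print("bore back corner",dy,dz,f([e[0]-14*np.cos(w)-dy*np.sin(w),e[1]-14*np.sin(w)+dy*np.cos(w),e[2]+9.5+dz]))
E
```

```text
end [620. 196.] tcp [603. 179.]
bore back corner -11 -11 [640. 182.]
bore back corner -11 11 [638. 150.]
bore back corner 11 -11 [609. 207.]
bore back corner 11 11 [607. 174.]
```

The bright spot at composite px (620,190) is the wire's end inside the bore (predicted (620,196)), so the collar is threaded. The tool drifted right, so I'll recentre it.

```bash
python3 -m crank '[[[0.05,-0.2,0.02,0,0.04,-0.1],[0.05,-0.1,0,0,0,0],[0,0,0,0,0,0],[0,0,0,0,0,0]]]'; python3 -c "
from h import *
along(100.5,step=8)"
```

```text
clock: 7.3
eef_pos: [494.8, 111.5, 100.8]
tool_rot: [3.137, 0.004, 0.092]
force: [0.7, -0.2, -0.8]
width: 33.0
s from stop -228.0 end-dist 20.5 lateral -3.4 yawerr -0.006 z 100.8 width 33.0 clock 7.3 F [ 0.7 -0.2 -0.8]
[[0.26,-0.13,0.01,0.04,0.04,-0.44],[0.19,-0.01,0,0,0,-0.81],[0.13,-0.01,0,0,0,-0.83],[0.1,-0.01,0,0,0,-0.77],[0.09,-0.01,0,0,0,-0.81],[0.08,-0.01,0,0,0,-0.83],[0.07,0,0,0,0,-0.82],[0.06,0,0,0,0,-0.76],[0.06,0,0,0,0,-0.76],[0.06,0,0,0,0,-0.76],[0.06,0,0,0,0,-0.76],[0.06,0,0,0,0,-0.76]] max 0.83
ends s-L -189.8
```

```bash
python3 -m crank '[[[0.26,-0.13,0.01,0.04,0.04,-0.44],[0.19,-0.01,0,0,0,-0.81],[0.13,-0.01,0,0,0,-0.83],[0.1,-0.01,0,0,0,-0.77],[0.09,-0.01,0,0,0,-0.81],[0.08,-0.01,0,0,0,-0.83],[0,0,0,0,0,0]]]'; python3 -c "
from h import *
along(100.5,step=8)"
```

```text
clock: 7.88
eef_pos: [516.4, 117.8, 99.7]
tool_rot: [3.138, 0.007, 0.582]
force: [-0.4, -0.0, -0.6]
width: 32.6
s from stop -206.0 end-dist 42.5 lateral -2.2 yawerr 0.155 z 99.7 width 32.6 clock 7.9 F [-0.4 -0.  -0.6]
[[0.08,-0.07,-0.03,0.03,0.07,0.7],[0.07,0,0,0,0,-0.78],[0.06,0,0,0,0,-0.74],[0.06,0,0,0,0,-0.76],[0.06,0,0,0,0,-0.76],[0.06,0,0,0,0,-0.76],[0.06,0,0,0,0,-0.76],[0.06,0,0,0,0,-0.76],[0.06,0,0,0,0,-0.76],[0.07,0,0,0,0,-0.8],[0.08,0,0,0,0,-0.81],[0.09,0,0,0,0,-0.79]] max 0.81
ends s-L -179.8
```

```bash
python3 -m crank '[[[0.1,-0.07,-0.03,0.03,0.07,0],[0.09,0,0,0,0,-0.7],[0.09,0,0,0,0,-0.75],[0.08,0,0,0,0,-0.75],[0.08,0,0,0,0,-0.75],[0.08,0,0,0,0,-0.75],[0.07,0,0,0,0,-0.75],[0.07,0,0,0,0,-0.75],[0.07,0,0,0,0,-0.75],[0,0,0,0,0,0]]]'; python3 -c "
from h import *
along(100.5,step=8)"
```

```text
clock: 8.72
eef_pos: [527.2, 132.4, 100.2]
tool_rot: [-3.139, 0.004, 1.208]
force: [-0.0, 0.2, -0.6]
width: 32.7
s from stop -186.5 end-dist 62.0 lateral 0.4 yawerr 0.032 z 100.2 width 32.7 clock 8.7 F [-0.   0.2 -0.6]
[[0.07,0.02,-0.01,-0.02,0.04,-0.47],[0.08,0,0,0,0,-0.78],[0.1,0,0,0,0,-0.82],[0.11,0,0,0,0,-0.8],[0.15,-0.01,0,0,0,-0.81],[0.26,0,0,0,0,-0.46],[0.22,0.01,0,0,0,0.8],[0.13,0.01,0,0,0,0.79],[0.1,0.01,0,0,0,0.8],[0.09,0.01,0,0,0,0.79],[0.08,0.01,0,0,0,0.81],[0.07,0,0,0,0,0.8]] max 0.82
ends s-L -141.0
```

```bash
python3 -m crank '[[[0.08,0.02,0,0,0.04,-0.47],[0.09,0,0,0,0,-0.75],[0.11,0,0,0,0,-0.75],[0.13,0,0,0,0,-0.75],[0.16,-0.01,0,0,0,-0.75],[0.26,0,0,0,0,-0.46],[0.22,0.01,0,0,0,0.7],[0.13,0.01,0,0,0,0.75],[0,0,0,0,0,0]]]'; python3 -c "
from h import *
along(100.5,step=8)"
```

```text
clock: 9.47
eef_pos: [528.6, 165.9, 99.4]
tool_rot: [-3.135, 0.003, 1.446]
force: [0.8, 0.5, 0.1]
width: 32.9
s from stop -152.0 end-dist 96.5 lateral 1.8 yawerr -0.035 z 99.4 width 32.9 clock 9.5 F [0.8 0.5 0.1]
[[0.1,0.06,-0.04,-0.06,0.03,0.45],[0.09,0.01,0,0,0,0.79],[0.08,0.01,0,0,0,0.81],[0.07,0,0,0,0,0.8],[0.06,0,0,0,0,0.76],[0.06,0,0,0,0,0.76],[0.06,0,0,0,0,0.76],[0.06,0,0,0,0,0.76],[0.06,0,0,0,0,0.76],[0.06,0,0,0,0,0.76],[0.06,0,0,0,0,0.74],[0.07,0,0,0,0,0.78]] max 0.81
ends s-L -125.0
```

```bash
python3 -m crank '[[[0.11,0.06,-0.04,-0.06,0.03,0.45],[0.1,0.01,0,0,0,0.75],[0.09,0.01,0,0,0,0.75],[0.08,0,0,0,0,0.75],[0.07,0,0,0,0,0.74],[0.07,0,0,0,0,0.74],[0.07,0,0,0,0,0.74],[0.07,0,0,0,0,0.74],[0.06,0,0,0,0,0.74],[0,0,0,0,0,0]]]'; python3 -c "
from h import *
along(100.5,step=8)"
```

```text
clock: 10.3
eef_pos: [536.2, 184.4, 99.9]
tool_rot: [3.141, 0.006, 0.744]
force: [-0.7, 0.3, -0.3]
width: 33.1
s from stop -132.0 end-dist 116.5 lateral 2.6 yawerr -0.036 z 99.9 width 33.1 clock 10.3 F [-0.7  0.3 -0.3]
[[0.06,0.09,-0.02,0.01,0.05,0.42],[0.06,0,0,0,0,0.76],[0.07,0,0,0,0,0.8],[0.08,0,0,0,0,0.81],[0.09,0,0,0,0,0.79],[0.1,0,0,0,0,0.79],[0.14,0.01,0,0,0,0.82],[0.24,0,0,0,0,0.83],[0.27,0,0,0,0,0.16],[0.27,0,0,0,0,0],[0.27,0,0,0,0,0],[0.27,0,0,0,0,0]] max 0.83
ends s-L -73.8
```

```bash
python3 -m crank '[[[0.08,0.07,-0.02,0.01,0.05,0.42],[0.08,0.02,0,0,0,0.74],[0.08,0,0,0,0,0.76],[0.09,0,0,0,0,0.76],[0.1,0,0,0,0,0.75],[0.11,0,0,0,0,0.75],[0.15,0.01,0,0,0,0.76],[0.24,0,0,0,0,0.75],[0.27,0,0,0,0,0.15],[0,0,0,0,0,0]]]'; python3 -c "
from h import *
along(100.5,step=8)"
```

```text
clock: 11.13
eef_pos: [569.0, 193.2, 99.7]
tool_rot: [3.14, 0.006, 0.127]
force: [0.5, -0.4, -0.4]
width: 33.6
s from stop -97.5 end-dist 151.0 lateral 0.7 yawerr 0.029 z 99.7 width 33.6 clock 11.1 F [ 0.5 -0.4 -0.4]
[[0.27,0.03,-0.03,0.02,0.06,0.28],[0.27,0,0,0,0,0],[0.27,0,0,0,0,0],[0.27,0,0,0,0,0],[0.27,0,0,0,0,0],[0.27,0,0,0,0,0],[0.27,0,0,0,0,0],[0.27,0,0,0,0,0],[0.27,0,0,0,0,0],[0.27,0,0,0,0,0],[0.12,0,0,0,0,0]] max 0.28
ends s-L -14.0
```

```bash
python3 -m crank '[[[0.3,0.03,-0.03,0.02,0.06,0.28],[0.3,0,0,0,0,0],[0.3,0,0,0,0,0],[0.3,0,0,0,0,0],[0.2,0,0,0,0,0],[0,0,0,0,0,0]]]'; python3 -c "
from h import *
along(100.5,step=8)"
```

```text
clock: 11.63
eef_pos: [614.3, 195.9, 100.4]
tool_rot: [-3.141, -0.0, 0.103]
force: [0.3, 0.2, -0.4]
width: 32.9
s from stop -52.0 end-dist 196.5 lateral -1.1 yawerr 0.005 z 100.4 width 32.9 clock 11.6 F [ 0.3  0.2 -0.4]
[[0.27,-0.03,0,0,0,0.05],[0.27,0,0,0,0,0],[0.27,0,0,0,0,0],[0.27,0,0,0,0,0],[0.2,0,0,0,0,0]] max 0.27
ends s-L -14.0
```

```bash
python3 -m crank '[[[0.27,-0.05,0.05,0,0,0.05],[0.27,0,0.05,0,0,0],[0.2,0,0.05,0,0,0],[0.1,0,0.05,0,0,0],[0.1,0,0,0,0,0],[0.08,0,0,0,0,0],[0,0,0,0,0,0]]]'; python3 -c "
from h import *
along(93,step=3)"
```

```text
clock: 12.22
eef_pos: [645.6, 199.4, 93.1]
tool_rot: [3.141, 0.003, 0.099]
force: [-0.4, 0.7, -0.6]
width: 32.7
s from stop -20.5 end-dist 228.0 lateral -0.7 yawerr 0.001 z 93.1 width 32.7 clock 12.2 F [-0.4  0.7 -0.6]
[[0.11,-0.02,0,0,0.03,0.01],[0.1,0,0,0,0,0],[0.02,0,0,0,0,0]] max 0.11
ends s-L -14.0
```

```bash
python3 -m crank '[[[0.1,-0.02,0,0,0.03,0],[0.1,0,0,0,0,0],[0.1,0,0,0,0,0],[0.08,0,0,0,0,0],[0,0,0,0,0,0]]]'; python3 -c "
from h import *
along(93,step=3)"
```

```text
clock: 12.63
eef_pos: [651.5, 200.7, 93.1]
tool_rot: [3.141, 0.013, 0.099]
force: [1.0, 0.8, -1.6]
width: 33.2
s from stop -14.5 end-dist 234.0 lateral 0.1 yawerr 0.002 z 93.1 width 33.2 clock 12.6 F [ 1.   0.8 -1.6]
[[0.02,0,0,0.01,0.13,0.01]] max 0.13
ends s-L -14.0
```

```bash
python3 -m crank '[[[0.12,0,0,0,0.1,0],[0.12,0,0,0,0,0],[0,0,0,0,0,0]]]'; python3 -m crank '[[[0,0,0,0,0,0],[0,0,0,0,0,0],[0,0,0,0,0,0],[0,0,0,0,0,0],[0,0,-0.3,0,0,0],[0,0,-0.6,0,0,0],[0,0,-0.8,0,0,0],[0,0,-0.8,0,0,0],[0,0,-0.8,0,0,0],[0,0,0,0,0,0]]]' -0.3; python3 -c "
from h import *
go(400,0,150,-.1)"
```

```text
clock: 12.88
eef_pos: [651.2, 200.7, 93.1]
tool_rot: [3.141, 0.019, 0.099]
force: [0.9, 0.7, -0.5]
width: 33.1
clock: 13.72
eef_pos: [655.5, 201.0, 197.7]
tool_rot: [3.14, 0.013, 0.099]
force: [1.3, -0.1, 0.2]
width: 55.7
10 rows
[[-0.91,0.58,0.17,0.02,0.13,0.19],[-0.9,0.6,0.16,0,0,0.19],[-0.89,0.62,0.16,0,0,0.19],[-0.88,0.64,0.16,0,0,0.19],[-0.86,0.65,0.16,0,0,0.19],[-0.85,0.67,0.16,0,0,0.19],[-0.84,0.69,0.16,0,0,0.19],[-0.82,0.7,0.16,0,0,0.19],[-0.81,0.72,0.16,0,0,0.19],[-0.8,0.74,0.16,0,0,0.19]] max 0.91
```

```bash
python3 -m crank '[[[-0.3,0.95,0,0,0.1,0],[-0.2,0.95,0,0,0,0],[-0.2,0.95,0,0,0,0],[-0.2,0.95,0,0,0,0],[-0.2,0.95,0,0,0,0],[-0.1,0.95,0,0,0,0],[0,0.5,0,0,0,0],[0,0,0,0,0,0]]]' -1
python3 - <<'E'
from h import *
p=snap("top","d.png",(180,80,500,260),2.5)
print(ctrl.read_state()["eef_pos"])
C=cloud(p); g=p["color"].astype(int)
def rect(u,v,zlo=27,zhi=45,zz=34):
    x,y=world(p,u,v,zz)[:2]
    m=(abs(C[...,0]-x)<32)&(abs(C[...,1]-y)<32)&(C[...,2]>zlo)&(C[...,2]<zhi)
    Q=C[m]; print((u,v),len(Q),[np.round(a,1) for a in cv2.minAreaRect(Q[:,:2].astype(np.float32))] if len(Q)>3 else "")
rect(386,157);rect(433,154)
m=(C[...,2]>116)&(C[...,2]<121)&(abs(C[...,0]-650)<40)&(abs(C[...,1]-198)<30)
c,s=np.cos(po[2]),np.sin(po[2]); d=C[m][:,:2]-po[:2]; r=np.c_[c*d[:,0]+s*d[:,1],-s*d[:,0]+c*d[:,1]]
print(len(r),np.percentile(r,[2,50,98],axis=0) if len(r) else "")
E
```

```text
clock: 14.38
eef_pos: [640.8, 8.7, 203.0]
tool_rot: [-3.141, -0.01, 0.106]
force: [-0.6, -0.9, 0.1]
width: 85.6
[640.72252362  10.34968317 202.9733467 ]
(386, 157) 177 [array([ 602.6, -175.8]), array([28. , 33.5]), np.float64(5.7)]
(433, 154) 179 [array([ 607.5, -291.4]), array([28.3, 34.6]), np.float64(17.2)]
0
```

View pics/d.png

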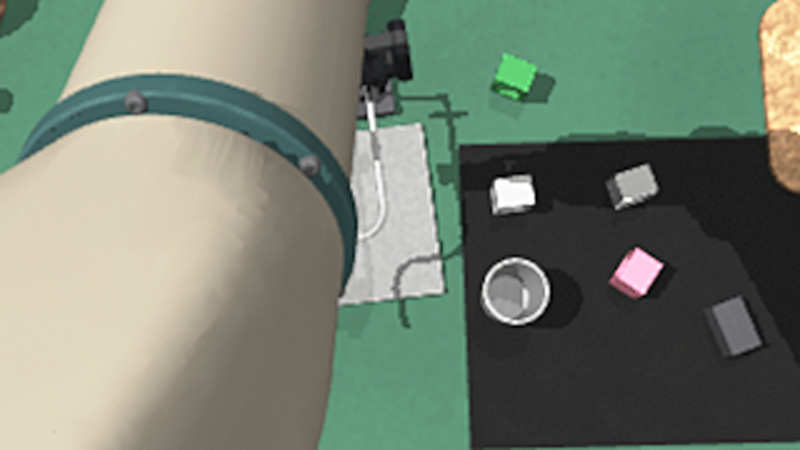

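```bash
python3 -c "
from h import *
go(602.6,-175.9,75,.103,8)"
```

```text
8 rows
[[-0.25,0.76,0.53,-0.02,-0.09,0],[-0.24,0.75,0.53,0,0,0],[-0.24,0.75,0.53,0,0,0],[-0.24,0.75,0.53,0,0,0],[-0.24,0.76,0.53,0,0,0],[-0.24,0.76,0.53,0,0,0],[-0.24,0.76,0.53,0,0,0],[-0.24,0.76,0.53,0,0,0]] max 0.76
```

```bash
python3 -m crank '[[[-0.25,0.9,0,-0.02,-0.09,0],[-0.24,0.9,0.1,0,0,0],[-0.24,0.9,0.3,0,0,0],[-0.24,0.9,0.6,0,0,0],[-0.24,0.9,0.9,0,0,0],[-0.24,0.8,0.9,0,0,0],[-0.2,0.5,0.9,0,0,0],[-0.1,0.2,0.4,0,0,0],[0,0,0,0,0,0]]]'; python3 -c "
from h import *
go(602.6,-175.9,6,.103,4)"
```

```text
clock: 15.18
eef_pos: [618.1, -156.8, 75.9]
tool_rot: [-3.129, -0.014, 0.132]
force: [-0.5, 0.3, 0.6]
width: 85.5
4 rows
[[-0.16,0.15,0.58,-0.12,-0.13,0.07],[-0.15,0.14,0.58,0,0,0.07],[-0.15,0.14,0.58,0,0,0.07],[-0.15,0.14,0.58,0,0,0.07]] max 0.58
```

```bash
python3 -m crank '[[[-0.3,0.3,0.2,-0.12,-0.13,0.1],[-0.2,0.3,0.3,0,0,0.07],[0,0,0,0,0,0],[0,0,0,0,0,0]]]'; python3 -c "
from h import *
go(602.6,-175.9,6,.103,4)"
```

```text
clock: 15.52
eef_pos: [607.6, -171.4, 60.6]
tool_rot: [-3.14, -0.002, 0.12]
force: [0.2, -0.1, 1.1]
width: 85.5
4 rows
[[-0.05,0.03,0.45,-0.01,-0.02,0.04],[-0.05,0.03,0.46,0,0,0.04],[-0.05,0.03,0.46,0,0,0.04],[-0.05,0.03,0.46,0,0,0.04]] max 0.46
```

```bash
python3 -m crank '[[[-0.1,0.08,0.4,0,-0.02,0.06],[-0.08,0.05,0.45,0,0,0.06],[-0.05,0.03,0.45,0,0,0.04],[0,0,0.3,0,0,0],[0,0,0,0,0,0],[0,0,0,0,0,0]]]'; python3 -c "
from h import *
go(602.6,-175.9,6,.103,1)"
```

```text
clock: 16.02
eef_pos: [605.4, -174.1, 12.6]
tool_rot: [-3.141, -0.008, 0.106]
force: [0.5, 0.7, 1.2]
width: 85.7
1 rows
[[-0.1,0.05,0.22,-0.01,-0.08,0.03]] max 0.22
```

```bash
python3 -m crank '[[[-0.1,0.05,0.17,0,-0.08,0.03],[0,0,0.05,0,0,0],[0,0,0,0,0,0]]]'; python3 -m crank '[[[0,0,0,0,0,0],[0,0,0,0,0,0],[0,0,0,0,0,0],[0,0,0,0,0,0],[0,0,0,0,0,0],[0,0,0,0,0,0],[0,0,0,0,0,0],[0,0,0,0,0,0],[0,0,0,0,0,0]]]' 1; python3 - <<'E'
from h import *
s=ctrl.read_state(); e=s["eef_pos"];w=s["tool_rot"][2]; print(e,s["tool_rot"])
d=np.array([602.6,-175.9])-e[:2]; print("collar ahead of tcp",d@[np.cos(w),np.sin(w)], "clearing route")
a=frame(po,[[-150,50]])[0]
P=[(e[0]-10*k,e[1],e[2]+28*k,w) for k in range(1,6)]
q0=np.array(P[-1]); q1=np.array([*a,150,.098]); n=13
show(plan(P+[q0+(q1-q0)*k/n for k in range(1,n+1)]))
E
```

```text
clock: 16.27
eef_pos: [603.6, -175.7, 6.6]
tool_rot: [-3.141, -0.001, 0.103]
force: [-0.8, -0.3, -0.1]
width: 85.6
clock: 17.02
eef_pos: [604.9, -176.0, 8.3]
tool_rot: [3.141, -0.004, 0.103]
force: [0.9, -0.6, 0.3]
width: 33.0
[ 604.91026906 -175.98119833    8.27243157] [ 3.14093514 -0.00392722  0.10343799]
collar ahead of tcp -2.289536789756165 clearing route
[[-0.33,-0.03,-0.93,0.01,-0.04,0],[-0.33,-0.03,-0.93,0,0,0],[-0.33,-0.03,-0.93,0,0,0],[-0.33,-0.03,-0.93,0,0,0],[-0.33,-0.03,-0.93,0,0,0],[-0.26,-0.76,0,0,0,0],[-0.26,-0.76,0,0,0,0],[-0.26,-0.76,0,0,0,0],[-0.26,-0.76,0,0,0,0],[-0.26,-0.76,0,0,0,0],[-0.26,-0.76,0,0,0,0],[-0.26,-0.76,0,0,0,0],[-0.26,-0.76,0,0,0,0],[-0.26,-0.76,0,0,0,0],[-0.26,-0.76,0,0,0,0],[-0.26,-0.76,0,0,0,0],[-0.26,-0.76,0,0,0,0],[-0.26,-0.76,0,0,0,0]] max 0.93
```

```bash
python3 -m crank '[[[0,0,-0.8,0.01,-0.04,0],[-0.1,0,-1,0,0,0],[-0.2,0,-1,0,0,0],[-0.3,0,-1,0,0,0],[-0.5,-0.2,-0.9,0,0,0],[-0.5,-0.7,-0.4,0,0,0],[-0.5,-0.75,0,0,0,0],[-0.4,-0.8,0,0,0,0],[-0.4,-0.8,0,0,0,0],[-0.4,-0.8,0,0,0,0],[-0.4,-0.8,0,0,0,0],[-0.4,-0.8,0,0,0,0]]]'; python3 -c "
from h import *
a=frame(po,[[-145,50]])[0]
go(*a,101.5,.098)"
```

```text
clock: 18.02
eef_pos: [461.5, -21.5, 167.3]
tool_rot: [3.138, -0.003, 0.092]
force: [-0.1, 0.3, -0.9]
width: 33.2
5 rows
[[-0.14,-0.88,0.44,0.03,-0.03,-0.01],[-0.13,-0.88,0.44,0,0,-0.01],[-0.13,-0.88,0.44,0,0,-0.01],[-0.13,-0.88,0.44,0,0,-0.01],[-0.13,-0.88,0.44,0,0,-0.01]] max 0.88
```

```bash
python3 -m crank '[[[-0.35,-0.85,0,0.03,-0.03,-0.01],[-0.2,-0.9,0.2,0,0,0],[-0.1,-0.9,0.5,0,0,0],[0,-0.85,0.6,0,0,0],[0,-0.6,0.6,0,0,0],[0,-0.15,0.2,0,0,0],[0,0,0,0,0,0],[0,0,0,0,0,0]]]'; python3 -c "
from h import *
along(101,step=10,off=-2)"
```

```text
clock: 18.68
eef_pos: [424.7, 113.9, 103.9]
tool_rot: [-3.139, -0.001, 0.1]
force: [1.3, -1.9, -0.8]
width: 33.0
s from stop -299.5 end-dist -51.0 lateral 5.8 yawerr 0.002 z 103.9 width 33.0 clock 18.7 F [ 1.3 -1.9 -0.8]
[[0.33,0.19,0.09,-0.03,-0.01,0.02],[0.33,0,0,0,0,0],[0.33,0,0,0,0,0],[0.33,0,0,0,0,0],[0.33,0,0,0,0,0],[0.33,0,0,0,0,0],[0.33,0,0,0,0,0],[0.33,-0.01,0,0,0,-0.43],[0.18,-0.02,0,0,0,-0.8],[0.12,-0.01,0,0,0,-0.78],[0.1,-0.01,0,0,0,-0.77],[0.09,-0.01,0,0,0,-0.81]] max 0.81
ends s-L -204.5
```

```bash
python3 -m crank '[[[0.2,0.15,0.09,-0.03,0,0.02],[0.2,0.05,0,0,0,0],[0,0,0,0,0,0],[0,0,0,0,0,0]]]'; python3 -c "
from h import *
along(101,step=10,off=-2)"
```

```text
clock: 19.02
eef_pos: [441.4, 103.9, 103.2]
tool_rot: [3.139, -0.005, 0.09]
force: [0.1, -0.5, 0.2]
width: 33.1
s from stop -283.5 end-dist -35.0 lateral -5.8 yawerr -0.007 z 103.2 width 33.1 clock 19.0 F [ 0.1 -0.5  0.2]
[[0.34,-0.2,0.08,0.02,-0.05,-0.07],[0.33,0,0,0,0,0],[0.33,0,0,0,0,0],[0.33,0,0,0,0,0],[0.33,0,0,0,0,0],[0.33,0,0,0,0,-0.11],[0.25,-0.02,0,0,0,-0.83],[0.14,-0.01,0,0,0,-0.8],[0.1,-0.01,0,0,0,-0.78],[0.09,-0.01,0,0,0,-0.78],[0.08,-0.01,0,0,0,-0.8],[0.07,-0.01,0,0,0,-0.79]] max 0.83
ends s-L -200.8
```

```bash
python3 -m crank '[[[0,-0.12,0.05,0.02,-0.05,-0.07],[0,-0.06,0,0,0,0],[0,0,0,0,0,0],[0,0,0,0,0,0],[0,0,0,0,0,0]]]'; python3 -c "
from h import *
along(101,step=10,off=-2)"
```

```text
clock: 19.43
eef_pos: [442.0, 108.2, 102.6]
tool_rot: [-3.141, -0.002, 0.095]
force: [-0.3, 0.7, -1.0]
width: 32.8
s from stop -283.0 end-dist -34.5 lateral -1.5 yawerr -0.003 z 102.6 width 32.8 clock 19.4 F [-0.3  0.7 -1. ]
[[0.33,-0.05,0.06,0,-0.02,-0.03],[0.33,0,0,0,0,0],[0.33,0,0,0,0,0],[0.33,0,0,0,0,0],[0.33,0,0,0,0,0],[0.33,0,0,0,0,-0.14],[0.24,-0.02,0,0,0,-0.8],[0.14,-0.01,0,0,0,-0.8],[0.1,-0.01,0,0,0,-0.78],[0.09,-0.01,0,0,0,-0.78],[0.08,-0.01,0,0,0,-0.8],[0.07,-0.01,0,0,0,-0.79]] max 0.8
ends s-L -200.8
```

```bash
python3 -m crank '[[[0.3,-0.05,0.05,0,-0.02,-0.03],[0.33,-0.01,0,0,0,0],[0.33,-0.01,0,0,0,0],[0.33,-0.01,0,0,0,0],[0.33,-0.01,0,0,0,0],[0.15,0,0,0,0,0],[0,0,0,0,0,0]]]'; python3 -c "
from h import *
along(101,step=10,off=-2)"
```

```text
clock: 20.02
eef_pos: [501.5, 117.9, 100.7]
tool_rot: [-3.141, -0.002, 0.101]
force: [0.3, 0.5, -1.1]
width: 32.9
s from stop -222.5 end-dist 26.0 lateral 2.2 yawerr -0.015 z 100.7 width 32.9 clock 20.0 F [ 0.3  0.5 -1.1]
[[0.23,0.05,-0.01,0,-0.02,-0.95],[0.14,-0.01,0,0,0,-0.81],[0.1,-0.01,0,0,0,-0.79],[0.09,-0.01,0,0,0,-0.79],[0.08,-0.01,0,0,0,-0.81],[0.07,-0.01,0,0,0,-0.8],[0.06,-0.01,0,0,0,-0.76],[0.06,-0.01,0,0,0,-0.76],[0.06,-0.01,0,0,0,-0.76],[0.06,-0.01,0,0,0,-0.76],[0.06,-0.01,0,0,0,-0.76],[0.06,-0.01,0,0,0,-0.76]] max 0.95
ends s-L -188.5
```

```bash
python3 -m crank '[[[0.24,0.05,0,0,-0.02,-0.8],[0.16,-0.01,0,0,0,-0.75],[0.12,-0.01,0,0,0,-0.74],[0.1,-0.01,0,0,0,-0.74],[0.1,-0.01,0,0,0,-0.74],[0.09,-0.01,0,0,0,-0.74],[0.09,-0.01,0,0,0,-0.74],[0.08,-0.01,0,0,0,-0.74],[0.08,0,0,0,0,-0.74]]]'; python3 -c "
from h import *
along(101,step=10,off=-2)"
```

```text
clock: 20.77
eef_pos: [528.6, 128.5, 99.2]
tool_rot: [-3.139, 0.007, 0.838]
force: [-0.1, -0.8, -0.1]
width: 32.8
s from stop -191.5 end-dist 57.0 lateral -2.4 yawerr -0.140 z 99.2 width 32.8 clock 20.8 F [-0.1 -0.8 -0.1]
[[0.05,-0.1,-0.06,-0.03,0.06,-2.1],[0.06,-0.01,0,0,0,-0.76],[0.07,-0.01,0,0,0,-0.81],[0.08,-0.01,0,0,0,-0.82],[0.09,-0.01,0,0,0,-0.8],[0.1,-0.01,0,0,0,-0.8],[0.14,-0.01,0,0,0,-0.83],[0.33,-0.01,0,0,0,-0.76],[0.22,0.02,0,0,0,0.8],[0.13,0.01,0,0,0,0.79],[0.1,0.01,0,0,0,0.8],[0.09,0.01,0,0,0,0.79]] max 2.1
ends s-L -145.8
```

Catch up on yaw first, then continue.

```bash
python3 -m crank '[[[0.02,-0.08,-0.05,-0.03,0.06,-0.9],[0.03,-0.02,0,0,0,-0.9],[0.04,-0.02,0,0,0,-0.9],[0.07,-0.01,0,0,0,-0.85],[0.08,-0.01,0,0,0,-0.85],[0.09,-0.01,0,0,0,-0.8],[0.1,-0.01,0,0,0,-0.8],[0.12,0,0,0,0,-0.6],[0,0,0,0,0,0]]]'; python3 -c "
from h import *
along(101,step=10,off=-2)"
```

```text
clock: 21.52
eef_pos: [526.6, 145.7, 99.4]
tool_rot: [-3.136, 0.003, 1.567]
force: [0.2, 0.5, -1.1]
width: 33.6
s from stop -174.5 end-dist 74.0 lateral 3.8 yawerr 0.043 z 99.4 width 33.6 clock 21.5 F [ 0.2  0.5 -1.1]
[[0.16,0.12,-0.05,-0.06,0.03,-0.42],[0.33,0.01,0,0,0,0],[0.17,0.02,0,0,0,0.82],[0.12,0.01,0,0,0,0.82],[0.1,0.01,0,0,0,0.8],[0.08,0.01,0,0,0,0.76],[0.07,0.01,0,0,0,0.76],[0.07,0.01,0,0,0,0.83],[0.06,0.01,0,0,0,0.76],[0.06,0.01,0,0,0,0.76],[0.06,0.01,0,0,0,0.76],[0.06,0.01,0,0,0,0.76]] max 0.83
ends s-L -132.3
```

```bash
python3 -m crank '[[[0.16,0.08,-0.05,-0.06,0.03,-0.3],[0.25,0.03,0,0,0,0],[0.2,0.02,0,0,0,0.7],[0.13,0.01,0,0,0,0.78],[0.1,0.01,0,0,0,0.78],[0.09,0.01,0,0,0,0.75],[0.08,0.01,0,0,0,0.75],[0.08,0.01,0,0,0,0.75],[0.07,0.01,0,0,0,0.75],[0,0,0,0,0,0]]]'; python3 -c "
from h import *
along(101,step=10,off=-2)"
```

```text
clock: 22.35
eef_pos: [534.8, 181.6, 100.5]
tool_rot: [3.141, 0.004, 1.012]
force: [-0.0, -1.9, -0.1]
width: 33.1
s from stop -137.0 end-dist 111.5 lateral 1.7 yawerr 0.032 z 100.5 width 33.1 clock 22.4 F [-0.  -1.9 -0.1]
[[0.05,0.07,-0.02,0.01,0.04,1.07],[0.06,0.01,0,0,0,0.76],[0.06,0.01,0,0,0,0.76],[0.06,0.01,0,0,0,0.76],[0.07,0.01,0,0,0,0.83],[0.07,0.01,0,0,0,0.76],[0.08,0.01,0,0,0,0.76],[0.1,0.01,0,0,0,0.8],[0.12,0.01,0,0,0,0.82],[0.17,0.01,0,0,0,0.83],[0.33,0.01,0,0,0,0.56],[0.33,0,0,0,0,0]] max 1.07
ends s-L -90.0
```

```bash
python3 -m crank '[[[0.06,0.06,-0.02,0.01,0.04,0.8],[0.07,0.01,0,0,0,0.8],[0.07,0.01,0,0,0,0.8],[0.07,0.01,0,0,0,0.8],[0.08,0.01,0,0,0,0.83],[0.08,0.01,0,0,0,0.78],[0.09,0.01,0,0,0,0.78],[0.11,0.01,0,0,0,0.8],[0.13,0.01,0,0,0,0.8],[0.17,0.01,0,0,0,0.7],[0.25,0.01,0,0,0,0.3],[0,0,0,0,0,0]]]'; python3 -c "
from h import *
along(101,step=8,off=-2,send=L-50)"
```

```text
clock: 23.35
eef_pos: [566.4, 198.7, 100.6]
tool_rot: [-3.14, 0.004, 0.135]
force: [1.9, -1.1, -0.7]
width: 33.2
s from stop -101.5 end-dist 147.0 lateral 6.4 yawerr 0.037 z 100.6 width 33.2 clock 23.4 F [ 1.9 -1.1 -0.7]
[[0.26,0.22,-0.02,-0.01,0.04,0.36],[0.27,0,0,0,0,0],[0.27,0,0,0,0,0],[0.27,0,0,0,0,0],[0.27,0,0,0,0,0],[0.27,0,0,0,0,0],[0.12,0,0,0,0,0]] max 0.36
ends s-L -50.0
```

```bash
python3 -m crank '[[[0.1,0.12,-0.02,0,0.04,0.3],[0.2,0.06,0,0,0,0],[0.27,0,0,0,0,0],[0.27,0,0,0,0,0],[0.1,0,0.05,0,0,0],[0,0,0,0,0,0]]]'; python3 -c "
from h import *
along(94,step=6,off=-2,send=L-42)"
```

```text
clock: 23.85
eef_pos: [598.6, 197.8, 99.8]
tool_rot: [-3.138, -0.002, 0.108]
force: [-0.3, -0.5, -0.5]
width: 33.1
s from stop -69.5 end-dist 179.0 lateral 2.3 yawerr 0.010 z 99.8 width 33.1 clock 23.9 F [-0.3 -0.5 -0.5]
[[0.2,0.08,0.19,-0.04,-0.02,0.1],[0.2,0,0,0,0,0],[0.2,0,0,0,0,0],[0.2,0,0,0,0,0],[0.12,0,0,0,0,0]] max 0.2
ends s-L -42.0
```

```bash
python3 -m crank '[[[0.2,0.06,0.08,-0.04,0,0.1],[0.2,0.02,0.08,0,0,0],[0.2,0,0.04,0,0,0],[0.15,0,0.03,0,0,0],[0.1,0,0,0,0,0],[0.1,0,0,0,0,0],[0.1,0,0,0,0,0],[0.1,0,0,0,0,0],[0,0,0,0,0,0]]]'; python3 -c "
from h import *
along(93,step=6,off=-2,send=L-42)"
```

```text
clock: 24.6
eef_pos: [625.4, 198.2, 93.3]
tool_rot: [3.141, 0.024, 0.097]
force: [-0.6, 0.2, 0.0]
width: 32.8
s from stop -43.0 end-dist 205.5 lateral 0.1 yawerr -0.000 z 93.3 width 32.8 clock 24.6 F [-0.6  0.2  0. ]
[[0.03,0,0.01,0,0.23,0]] max 0.23
ends s-L -42.0
```

```bash
python3 -m crank '[[[0.1,0,0,0,0.15,0],[0.1,0,0,0,0,0],[0,0,0,0,0,0]]]'; python3 -m crank '[[[0,0,0,0,0,0],[0,0,0,0,0,0],[0,0,0,0,0,0],[0,0,0,0,0,0],[0,0,-0.3,0,0,0],[0,0,-0.6,0,0,0],[0,0,-0.8,0,0,0],[0,0,-0.8,0,0,0],[0,0,-0.8,0,0,0],[-0.5,0.9,0,0,0.1,0],[-0.5,0.9,0,0,0,0],[-0.5,0.9,0,0,0,0]]]' -0.3;  python3 -m crank '[[[0,0.95,0,0,0.1,0],[0,0.95,0,0,0,0],[0,0.95,0,0,0,0],[0,0.95,0,0,0,0],[0,0.95,0,0,0,0],[0,0.95,0,0,0,0],[0,0.95,0,0,0,0],[0,0.95,0,0,0,0],[0,0.4,0,0,0,0],[0,0,0,0,0,0]]]' -1
python3 - <<'E'
from h import *
print(ctrl.read_state()["eef_pos"],ctrl.read_state()["tool_rot"])
p=snap("top"); C=cloud(p)
x,y=607.5,-291.4
m=(abs(C[...,0]-x)<70)&(abs(C[...,1]-y)<60)&(C[...,2]>27)&(C[...,2]<45)&(p["color"].astype(int).ptp(-1)<30 if hasattr(p["color"],"ptp") else (np.ptp(p["color"].astype(int),axis=-1)<30))
Q=C[m]; print(len(Q),[np.round(a,1) for a in cv2.minAreaRect(Q[:,:2].astype(np.float32))] if len(Q) else "")
side=snap("side")
b=lambda im:cv2.resize(im[:,:,::-1],None,fx=2.5,fy=2.5,interpolation=cv2.INTER_CUBIC)
cv2.imwrite("pics/e.png",np.hstack([b(p["color"][80:260,190:350]),b(side["color"][130:310,190:350])]))
E
```

```text
clock: 24.85
eef_pos: [625.5, 198.2, 93.2]
tool_rot: [3.141, 0.021, 0.098]
force: [-0.1, -0.2, 1.3]
width: 33.0
clock: 25.85
eef_pos: [596.1, 121.2, 199.4]
tool_rot: [-3.137, -0.003, 0.111]
force: [0.2, -0.3, 0.0]
width: 55.7
clock: 26.68
eef_pos: [622.1, -136.4, 207.7]
tool_rot: [3.14, -0.024, 0.104]
force: [-0.8, 0.4, -0.2]
width: 85.1
[ 622.13730369 -136.44148861  207.74042874] [ 3.14043706 -0.02411557  0.10416204]
0
```

View pics/e.png

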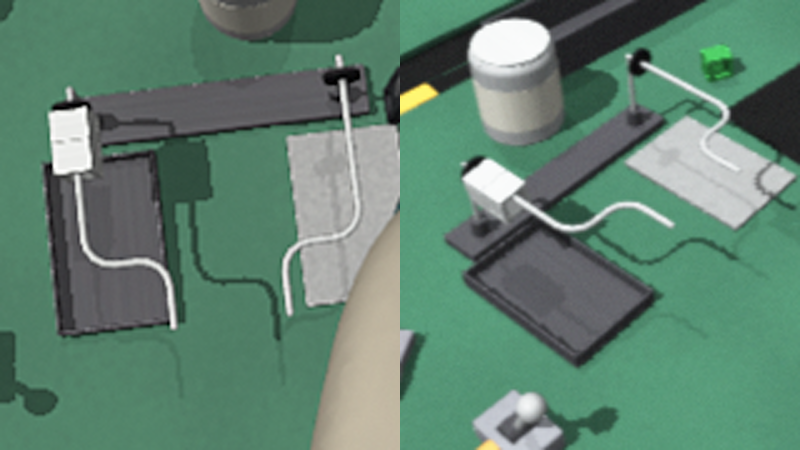

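Both collars hang against the stop (composite px (72,140) top view, (495,188) side view). Now I'll check the third one from the side camera.

```bash
python3 - <<'E'
from h import *
p=snap("side"); C=cloud(p); g=p["color"].astype(int)
m=(C[...,2]>24)&(C[...,2]<40)&(C[...,0]>400)&(C[...,0]<720)&(C[...,1]<-110)&(C[...,1]>-420)&(np.ptp(g,axis=-1)<40)&(g.mean(-1)>90)
n,lab,st,ce=cv2.connectedComponentsWithStats(m.astype(np.uint8))
for i in range(1,n):
    if st[i,4]>15: Q=C[lab==i]; print(st[i],Q.mean(0).round(1),[np.round(a,1) for a in cv2.minAreaRect(Q[:,:2].astype(np.float32))])
print(ctrl.search_frame("collar0_c",p))
go(500,-150,200,.29)
E
```

```text
[360 148  11  10  78] [ 607.1 -289.9   32.9] [array([ 607.9, -291.8]), array([30.1, 34.2]), np.float64(9.9)]
[410 156  15   9  68] [ 470.6 -380.4   25.9] [array([ 470.9, -381. ]), array([47.1, 27.6]), np.float64(17.5)]
[357 177  15   6  57] [ 520.1 -185.8   32.7] [array([ 517.9, -183.4]), array([41. , 15.4]), np.float64(38.1)]
[355 185  15   8  51] [ 495.2 -148.6   32.6] [array([ 497.1, -149.1]), array([41.7, 13.8]), np.float64(27.4)]
[{'extent': [366.2, 154.7, 13.4, 17.6], 'conf': 0.49}]
5 rows
[[-0.83,0.04,0.03,-0.02,-0.22,-0.34],[-0.83,0.01,0.05,0,0,-0.34],[-0.83,-0.02,0.05,0,0,-0.34],[-0.83,-0.04,0.05,0,0,-0.34],[-0.82,-0.07,0.05,0,0,-0.34]] max 0.83
```

Collar 3 hasn't moved: (607.5,-291.5), yaw about 16.7° (0.292).

```bash
python3 -c "
from h import *
go(607.5,-291.5,70,.292,9)"
```

```text
9 rows
[[-0.13,0.59,0.5,-0.03,-0.22,-0.19],[-0.13,0.59,0.51,0,0,-0.19],[-0.14,0.58,0.51,0,0,-0.19],[-0.16,0.58,0.51,0,0,-0.19],[-0.17,0.58,0.51,0,0,-0.19],[-0.18,0.57,0.51,0,0,-0.19],[-0.19,0.57,0.51,0,0,-0.19],[-0.2,0.57,0.51,0,0,-0.19],[-0.21,0.56,0.51,0,0,-0.19]] max 0.59
```

```bash
python3 -m crank '[[[-0.13,0.6,0.5,-0.03,-0.22,-0.2],[-0.13,0.6,0.5,0,0,-0.2],[-0.15,0.6,0.5,0,0,-0.2],[-0.15,0.58,0.5,0,0,-0.2],[-0.17,0.58,0.5,0,0,-0.2],[-0.18,0.55,0.5,0,0,-0.2],[-0.2,0.5,0.5,0,0,-0.2],[-0.2,0.45,0.5,0,0,-0.2],[-0.1,0.2,0.3,0,0,-0.1],[0,0,0,0,0,0],[0,0,0,0,0,0]]]'; python3 -c "
from h import *
go(607.5,-291.5,45,.292,2)"
```

```text
clock: 27.8
eef_pos: [618.5, -243.8, 71.8]
tool_rot: [-3.124, -0.009, 0.34]
force: [1.0, 0.5, 0.2]
width: 85.1
2 rows
[[-0.44,0.7,0.43,-0.17,-0.09,0.23],[-0.42,0.7,0.45,0,0,0.23]] max 0.7
```

```bash
python3 -m crank '[[[-0.35,0.6,0,-0.17,-0.09,0.2],[-0.35,0.6,0,0,0,0.2],[-0.1,0.2,0.1,0,0,0.05],[0,0,0,0,0,0],[0,0,0,0,0,0],[0,0,0,0,0,0]]]'; python3 -c "
from h import *
go(607.5,-291.5,6,.292,4)"
```

```text
clock: 28.3
eef_pos: [612.1, -291.7, 72.1]
tool_rot: [3.138, -0.004, 0.293]
force: [-0.1, 1.5, -0.5]
width: 85.3
4 rows
[[-0.04,-0.01,0.55,0.03,-0.04,0],[-0.04,-0.01,0.55,0,0,0],[-0.04,-0.01,0.55,0,0,0],[-0.04,-0.01,0.55,0,0,0]] max 0.55
```

```bash
python3 -m crank '[[[-0.08,0,0.5,0.03,-0.04,0],[-0.05,0,0.5,0,0,0],[-0.04,0,0.5,0,0,0],[0,0,0.4,0,0,0],[0,0,0.1,0,0,0],[0,0,0,0,0,0],[0,0,0,0,0,0]]]'; python3 -c "
from h import *
go(607.5,-291.5,6,.292,1)"
```

```text
clock: 28.88
eef_pos: [608.0, -289.8, 7.1]
tool_rot: [-3.139, -0.001, 0.296]
force: [-0.5, -0.6, 0.3]
width: 85.6
1 rows
[[-0.03,0.05,0.04,-0.03,-0.01,0.04]] max 0.05
```

```bash
python3 -m crank '[[[-0.02,0.04,0.02,0,0,0.04],[0,0,0,0,0,0],[0,0,0,0,0,0],[0,0,0,0,0,0],[0,0,0,0,0,0],[0,0,0,0,0,0],[0,0,0,0,0,0],[0,0,0,0,0,0],[0,0,0,0,0,0]]]' 1;python3 -c "
from h import *
s=ctrl.read_state(); w=s['tool_rot'][2]; print(s['eef_pos'],w,(np.array([607.5,-291.5])-s['eef_pos'][:2])@[np.cos(w),np.sin(w)])"
python3 -m crank '[[[0,0,-0.8,0,0,0],[0,0,-1,0,0,0],[0,0,-1,0,0,0],[-0.1,0,-1,0,0,0],[-0.3,-0.4,-0.9,0,0,0],[-0.2,-0.85,-0.4,0,0,0.2],[-0.2,-0.85,0,0,0,0.2],[-0.2,-0.85,0,0,0,0.2],[-0.2,-0.85,0,0,0,0.2],[-0.2,-0.85,0,0,0,0.2],[-0.2,-0.85,0,0,0,0.2],[-0.2,-0.85,0,0,0,0.2]]]';  python3 -c "
from h import *
a=frame(po,[[-145,50]])[0]
go(*a,150,.098)"
```

```text
clock: 29.63
eef_pos: [610.3, -292.0, 10.0]
tool_rot: [3.141, -0.006, 0.291]
force: [-0.5, -1.3, -0.9]
width: 33.2
[ 610.30391953 -292.04396531   10.02525551] 0.29137836106595394 -2.5294646008308286
clock: 30.63
eef_pos: [510.0, -121.1, 168.4]
tool_rot: [3.137, -0.007, 0.127]
force: [0.1, 0.1, -0.2]
width: 33.0
9 rows
[[-0.19,-0.88,0.06,0.04,-0.07,0.03],[-0.19,-0.88,0.07,0,0,0.03],[-0.2,-0.88,0.07,0,0,0.03],[-0.2,-0.88,0.07,0,0,0.03],[-0.2,-0.88,0.07,0,0,0.03],[-0.2,-0.88,0.07,0,0,0.03],[-0.21,-0.88,0.07,0,0,0.03],[-0.21,-0.88,0.07,0,0,0.03],[-0.21,-0.88,0.07,0,0,0.03]] max 0.88
```

```bash
python3 -m crank '[[[-0.4,-0.85,0,0.04,-0.07,0.03],[-0.4,-0.88,0,0,0,0.03],[-0.35,-0.88,0,0,0,0.03],[-0.25,-0.88,0,0,0,0.03],[-0.2,-0.88,0.2,0,0,0.03],[-0.1,-0.85,0.6,0,0,0.03],[0,-0.8,0.7,0,0,0.03],[0,-0.6,0.6,0,0,0.03],[0,-0.3,0.1,0,0,0],[0,0,0,0,0,0],[0,0,0,0,0,0],[0,0,0,0,0,0]]]'; python3 -c "
from h import *
along(102.5,step=10,off=-2.5)"
```

```text
clock: 31.63
eef_pos: [430.3, 92.8, 103.4]
tool_rot: [-3.139, -0.005, 0.107]
force: [0.3, 0.0, -0.1]
width: 32.8
s from stop -296.5 end-dist -48.0 lateral -15.8 yawerr 0.009 z 103.4 width 32.8 clock 31.6 F [ 0.3  0.  -0.1]
[[0.33,-0.52,0.03,-0.02,-0.05,0.09],[0.33,0,0,0,0,0],[0.33,0,0,0,0,0],[0.33,0,0,0,0,0],[0.33,0,0,0,0,0],[0.33,0,0,0,0,0],[0.33,0,0,0,0,-0.01],[0.33,-0.03,0,0,0,-0.81],[0.15,-0.01,0,0,0,-0.81],[0.11,-0.01,0,0,0,-0.82],[0.09,-0.01,0,0,0,-0.77],[0.08,-0.01,0,0,0,-0.79]] max 0.82
ends s-L -203.3
```

```bash
python3 -m crank '[[[0.1,-0.3,0.03,-0.02,-0.05,0.09],[0.1,-0.2,0,0,0,0],[0,-0.05,0,0,0,0],[0,0,0,0,0,0],[0,0,0,0,0,0],[0,0,0,0,0,0]]]'; python3 -c "
from h import *
along(102.5,step=10,off=-2.5)"
```

```text
clock: 32.13
eef_pos: [438.6, 104.0, 106.4]
tool_rot: [3.14, -0.007, 0.087]
force: [-0.2, 0.5, -0.8]
width: 33.0
s from stop -287.0 end-dist -38.5 lateral -5.4 yawerr -0.011 z 106.4 width 33.0 clock 32.1 F [-0.2  0.5 -0.8]
[[0.33,-0.18,0.13,0.01,-0.07,-0.1],[0.33,0,0,0,0,0],[0.33,0,0,0,0,0],[0.33,0,0,0,0,0],[0.33,0,0,0,0,0],[0.33,0,0,0,0,0],[0.33,-0.02,0,0,0,-0.75],[0.15,-0.02,0,0,0,-0.83],[0.11,-0.01,0,0,0,-0.81],[0.1,-0.01,0,0,0,-0.83],[0.08,-0.01,0,0,0,-0.79],[0.07,-0.01,0,0,0,-0.78]] max 0.83
ends s-L -201.0
```

```bash
python3 -m crank '[[[0,-0.15,0.1,0.01,-0.07,-0.1],[0,-0.05,0.03,0,0,0],[0,0,0,0,0,0],[0,0,0,0,0,0],[0,0,0,0,0,0]]]'; python3 -c "
from h import *
along(102.5,step=10,off=-2.5)"
```

```text
clock: 32.55
eef_pos: [437.7, 109.4, 102.2]
tool_rot: [3.141, 0.001, 0.097]
force: [0.1, -0.1, -0.5]
width: 33.0
s from stop -287.5 end-dist -39.0 lateral 0.1 yawerr -0.001 z 102.2 width 33.0 clock 32.5 F [ 0.1 -0.1 -0.5]
[[0.33,0,-0.01,0,0.01,-0.01],[0.33,0,0,0,0,0],[0.33,0,0,0,0,0],[0.33,0,0,0,0,0],[0.33,0,0,0,0,0],[0.33,0,0,0,0,0],[0.33,-0.02,0,0,0,-0.68],[0.15,-0.01,0,0,0,-0.8],[0.11,-0.01,0,0,0,-0.79],[0.1,-0.01,0,0,0,-0.81],[0.08,-0.01,0,0,0,-0.77],[0.07,-0.01,0,0,0,-0.77]] max 0.81
ends s-L -201.5
```

```bash
python3 -m crank '[[[0.33,0,0,0,0.01,0],[0.33,0,0,0,0,0],[0.33,0,0,0,0,0],[0.33,0,0,0,0,0],[0.33,0,0,0,0,0],[0.3,0,0,0,0,0],[0,0,0,0,0,0]]]'; python3 -c "
from h import *
along(102.5,step=10,off=-2.5)"
```

```text
clock: 33.13
eef_pos: [504.5, 115.6, 102.4]
tool_rot: [3.141, -0.004, 0.097]
force: [0.2, -0.1, -0.8]
width: 32.7
s from stop -220.5 end-dist 28.0 lateral -0.6 yawerr -0.035 z 102.4 width 32.7 clock 33.1 F [ 0.2 -0.1 -0.8]
[[0.19,-0.05,0,0.01,-0.04,-1.15],[0.13,-0.01,0,0,0,-0.81],[0.1,-0.01,0,0,0,-0.83],[0.09,-0.01,0,0,0,-0.81],[0.08,-0.01,0,0,0,-0.83],[0.07,-0.01,0,0,0,-0.82],[0.06,-0.01,0,0,0,-0.76],[0.06,-0.01,0,0,0,-0.76],[0.06,-0.01,0,0,0,-0.76],[0.06,-0.01,0,0,0,-0.76],[0.06,-0.01,0,0,0,-0.76],[0.06,-0.01,0,0,0,-0.76]] max 1.15
ends s-L -187.8
```

```bash
python3 -m crank '[[[0.19,-0.05,0,0.01,-0.04,-0.9],[0.14,-0.01,0,0,0,-0.85],[0.11,-0.01,0,0,0,-0.83],[0.1,-0.01,0,0,0,-0.83],[0.09,-0.01,0,0,0,-0.83],[0.08,-0.01,0,0,0,-0.83],[0.07,-0.01,0,0,0,-0.8],[0.07,-0.01,0,0,0,-0.8],[0.07,-0.01,0,0,0,-0.78],[0.07,-0.01,0,0,0,-0.76]]]'; python3 -c "
from h import *
along(102.5,step=10,off=-2.5)"
```

```text
clock: 33.97
eef_pos: [531.3, 129.5, 101.0]
tool_rot: [-3.141, 0.006, 0.995]
force: [-0.2, -0.5, 0.0]
width: 32.5
s from stop -190.0 end-dist 58.5 lateral -4.4 yawerr -0.042 z 101.0 width 32.5 clock 34.0 F [-0.2 -0.5  0. ]
[[0.05,-0.16,-0.05,-0.01,0.05,-1.17],[0.07,-0.01,0,0,0,-0.82],[0.08,-0.01,0,0,0,-0.83],[0.09,-0.01,0,0,0,-0.82],[0.1,-0.01,0,0,0,-0.83],[0.13,-0.01,0,0,0,-0.82],[0.2,-0.01,0,0,0,-0.83],[0.33,0.02,0,0,0,0.53],[0.15,0.01,0,0,0,0.82],[0.11,0.01,0,0,0,0.83],[0.09,0.01,0,0,0,0.78],[0.08,0.01,0,0,0,0.8]] max 1.17
ends s-L -143.8
```

```bash
python3 -m crank '[[[0.04,-0.1,-0.03,-0.01,0.05,-0.9],[0.06,-0.04,0,0,0,-0.85],[0.08,-0.01,0,0,0,-0.83],[0.09,-0.01,0,0,0,-0.82],[0.11,-0.01,0,0,0,-0.8],[0.13,-0.01,0,0,0,-0.78],[0.18,0,0,0,0,-0.6],[0.2,0.02,0,0,0,0],[0,0,0,0,0,0]]]'; python3 -c "
from h import *
along(102.5,step=10,off=-2.5)"
```

```text
clock: 34.72
eef_pos: [532.7, 156.9, 101.2]
tool_rot: [-3.14, 0.003, 1.608]
force: [0.8, 0.8, -0.6]
width: 32.8
s from stop -163.5 end-dist 85.0 lateral -2.7 yawerr -0.037 z 101.2 width 32.8 clock 34.7 F [ 0.8  0.8 -0.6]
[[0.25,-0.07,-0.05,-0.01,0.02,0.47],[0.13,0.01,0,0,0,0.79],[0.1,0.01,0,0,0,0.8],[0.09,0.01,0,0,0,0.79],[0.08,0.01,0,0,0,0.81],[0.07,0.01,0,0,0,0.8],[0.06,0.01,0,0,0,0.76],[0.06,0.01,0,0,0,0.76],[0.06,0.01,0,0,0,0.76],[0.06,0.01,0,0,0,0.76],[0.06,0.01,0,0,0,0.76],[0.06,0.01,0,0,0,0.76]] max 0.81
ends s-L -129.0
```

```bash
python3 -m crank '[[[0.25,-0.05,-0.03,-0.01,0.02,0.47],[0.15,0.01,0,0,0,0.77],[0.12,0.01,0,0,0,0.78],[0.1,0.01,0,0,0,0.78],[0.09,0.01,0,0,0,0.78],[0.08,0.01,0,0,0,0.78],[0.07,0.01,0,0,0,0.76],[0.07,0.01,0,0,0,0.76],[0.07,0.01,0,0,0,0.76],[0.06,0.01,0,0,0,0.76]]]'; python3 -c "
from h import *
along(102.5,step=10,off=-2.5)"
```

```text
clock: 35.55
eef_pos: [540.5, 184.7, 101.5]
tool_rot: [3.14, 0.004, 0.776]
force: [-0.5, 0.4, -0.9]
width: 32.7
s from stop -131.0 end-dist 117.5 lateral -0.1 yawerr 0.036 z 101.5 width 32.7 clock 35.5 F [-0.5  0.4 -0.9]
[[0.06,0.01,-0.03,0.02,0.04,1.11],[0.07,0.01,0,0,0,0.83],[0.07,0.01,0,0,0,0.76],[0.08,0.01,0,0,0,0.76],[0.1,0.01,0,0,0,0.8],[0.12,0.01,0,0,0,0.82],[0.17,0.01,0,0,0,0.83],[0.33,0.01,0,0,0,0.56],[0.33,0,0,0,0,0],[0.33,0,0,0,0,0],[0.33,0,0,0,0,0],[0.33,0,0,0,0,0]] max 1.11
ends s-L -60.0
```

```bash
python3 -m crank '[[[0.06,0.02,-0.03,0.02,0.04,0.9],[0.07,0.01,0,0,0,0.85],[0.08,0.01,0,0,0,0.8],[0.09,0.01,0,0,0,0.8],[0.11,0.01,0,0,0,0.8],[0.13,0.01,0,0,0,0.8],[0.17,0.01,0,0,0,0.75],[0.25,0.02,0,0,0,0.5],[0.1,0.01,0,0,0,0],[0,0,0,0,0,0]]]'; python3 -c "
from h import *
along(95,step=8,off=-2.5,send=L-70)"
```

```text
clock: 36.38
eef_pos: [572.2, 191.8, 102.4]
tool_rot: [3.139, 0.0, 0.075]
force: [-0.8, -0.3, 0.6]
width: 33.2
s from stop -97.0 end-dist 151.5 lateral -1.1 yawerr -0.023 z 102.4 width 33.2 clock 36.4 F [-0.8 -0.3  0.6]
[[0.26,-0.04,0.25,0.02,0,-0.22],[0.27,0,0,0,0,0],[0.27,0,0,0,0,0],[0.1,0,0,0,0,0]] max 0.27
ends s-L -70.0
```

```bash
python3 -m crank '[[[0.2,-0.04,0.05,0.02,0,-0.2],[0.2,0,0.08,0,0,0],[0.2,0,0.08,0,0,0],[0.12,0,0.04,0,0,0],[0.1,0,0,0,0,0],[0.1,0,0,0,0,0],[0.1,0,0,0,0,0],[0.1,0,0,0,0,0],[0,0,0,0,0,0]]]'; python3 -c "
from h import *
along(94,step=6,off=-2.5,send=L-69)"
```

```text
clock: 37.13
eef_pos: [597.7, 195.4, 94.0]
tool_rot: [-3.141, 0.024, 0.101]
force: [1.6, -0.6, -0.6]
width: 33.2
s from stop -71.5 end-dist 177.0 lateral 0.1 yawerr 0.003 z 94.0 width 33.2 clock 37.1 F [ 1.6 -0.6 -0.6]
[[0.08,0,0,-0.01,0.23,0.03]] max 0.23
ends s-L -69.0
```

Blocked at about 70 mm, so it's touching. One more push, release, then retreat up and towards the robot.

```bash
python3 -m crank '[[[0.1,0,0,0,0.15,0],[0.1,0,0,0,0,0],[0.05,0,0,0,0,0],[0,0,0,0,0,0]]]'; python3 -m crank '[[[0,0,0,0,0,0],[0,0,0,0,0,0],[0,0,0,0,0,0],[0,0,0,0,0,0],[0,0,-0.3,0,0,0],[0,0,-0.6,0,0,0],[0,0,-0.8,0,0,0],[0,0,-0.8,0,0,0],[0,0,-0.8,0,0,0],[-0.8,0.4,0,0,0.1,0],[-0.8,0.7,0,0,0,0],[-0.8,0.7,0,0,0,0]]]' -0.3;  python3 -m crank '[[[-0.4,0.85,0,0,0,0],[-0.4,0.85,0,0,0,0],[-0.4,0.85,0,0,0,0],[-0.4,0.85,0,0,0,0],[-0.2,0.85,0,0,0,0],[0,0.8,0,0,0,0],[0,0.3,0,0,0,0],[0,0,0,0,0,0],[0,0,0,0,0,0]]]' 1
python3 - <<'E'
from h import *
print(ctrl.read_state()["eef_pos"],ctrl.read_state()["tool_rot"])
p=snap("top"); C=cloud(p)
c,s=np.cos(po[2]),np.sin(po[2]); d=C[...,:2]-po[:2]; X=c*d[...,0]+s*d[...,1];Y=-s*d[...,0]+c*d[...,1]
m=(C[...,2]>115)&(C[...,2]<124)&(abs(Y-120)<25)&(X>-30)&(X<98)
print("rail x range of collar tops",np.percentile(X[m],[1,99]),"y",np.percentile(Y[m],[1,99]),np.median(C[m][:,2]))
side=snap("side")
C2=cloud(side)
for nm,CC,pp in(("top",C,p),("side",C2,side)):
    m=(CC[...,2]>70)&(CC[...,2]<105)&(CC[...,0]>370)&(CC[...,0]<480)&(CC[...,1]>280)&(CC[...,1]<360)
    print(nm,"ball",CC[m].mean(0),CC[m].min(0),CC[m].max(0))
b=lambda im:cv2.resize(im[:,:,::-1],None,fx=2.5,fy=2.5,interpolation=cv2.INTER_CUBIC)
cv2.imwrite("pics/f.png",np.hstack([b(p["color"][100:280,150:310]),b(side["color"][150:330,190:350])]))
E
```

```text
clock: 37.47
eef_pos: [597.9, 195.5, 93.9]
tool_rot: [-3.14, 0.022, 0.101]
force: [-0.9, 0.6, -0.4]
width: 32.9
clock: 38.47
eef_pos: [541.5, 139.5, 201.4]
tool_rot: [-3.137, -0.007, 0.108]
force: [1.0, -0.9, 0.1]
width: 55.5
clock: 39.22
eef_pos: [500.3, -36.9, 207.8]
tool_rot: [-3.137, -0.016, 0.103]
force: [-0.7, 0.2, -0.1]
width: 0.1
[500.31165433 -36.92713183 207.84593215] [-3.13743189 -0.0155648   0.10349225]
rail x range of collar tops [-17.44331237  96.99502173] y [104.9552526  139.77596775] 119.94952103001114
top ball [417.41551032 320.95789816  93.79122837] [406.37549782 311.13912061  70.71859385] [428.62126612 334.22325534 100.13093536]
side ball [414.49142844 325.50688046  91.01085281] [406.24227143 311.61399859  74.70113058] [427.66091592 336.37218543  98.30115806]
```

View pics/f.png

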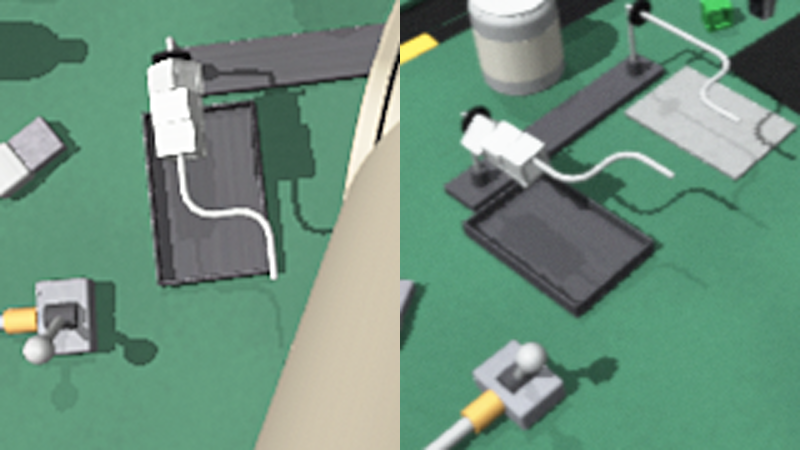

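```bash
python3 - <<'E'
from h import *
p=snap("top","g.png",(205,110,245,170),8); C=cloud(p); g=p["color"].astype(int)
m=(C[...,2]>22)&(C[...,2]<28)&(C[...,0]>420)&(C[...,0]<500)&(C[...,1]>270)&(C[...,1]<345)&(g.min(-1)>100)
Q=C[m];print("block",m.sum(),cv2.minAreaRect(Q[:,:2].astype(np.float32)))
m=(C[...,2]>85)&(C[...,2]<105)&(C[...,0]>370)&(C[...,0]<480)&(C[...,1]>280)&(C[...,1]<360)
Q=C[m]
f=least_squares(lambda c:np.linalg.norm(Q-c,axis=1)-13,[416,322,84],loss="soft_l1");print("ball",f.x,f.cost,len(Q))
c,s=np.cos(po[2]),np.sin(po[2]); d=C[...,:2]-po[:2]; X=c*d[...,0]+s*d[...,1];Y=-s*d[...,0]+c*d[...,1]
for lo in range(-20,100,6):
    m=(C[...,2]>90)&(C[...,2]<128)&(abs(Y-120)<30)&(X>lo)&(X<lo+6)
    if m.sum()>3: print(lo,"y %.1f..%.1f"%tuple(np.percentile(Y[m],[3,97])),"z",np.percentile(C[m][:,2],[5,50,97]).round(1),m.sum())
E
```

```text
block 257 ((451.98712158203125, 322.1289978027344), (64.85308074951172, 42.56003189086914), 1.4133132696151733)
ball [417.08990219 324.4409613   85.96671755] 40.87193808340694 110
-20 y 117.3..121.9 z [112.  113.5 116.7] 8
-14 y 117.1..121.4 z [110.6 113.2 115.9] 8
-8 y 118.1..122.6 z [111.8 112.6 115.3] 5
-2 y 118.1..122.4 z [111.2 113.  115.4] 9
4 y 117.6..122.0 z [110.4 112.2 114.7] 9
10 y 108.1..133.7 z [106.9 113.9 118.5] 10
16 y 102.7..136.9 z [ 91.7 116.8 122.6] 86
22 y 102.1..137.0 z [ 96.5 119.5 122.8] 56
28 y 102.4..137.6 z [ 99.2 119.8 123.6] 55
34 y 101.6..137.1 z [ 98.6 119.5 123.1] 51
40 y 102.2..136.9 z [100.3 119.6 124.2] 51
46 y 101.6..138.6 z [ 97.3 119.3 123.3] 56
52 y 101.7..140.4 z [102.3 118.7 123.9] 52
58 y 101.9..140.0 z [ 98.7 118.1 123.9] 57
64 y 101.1..139.0 z [ 95.8 118.8 124.3] 58
70 y 99.9..136.3 z [100.2 116.  124.4] 44
76 y 98.4..142.4 z [102.4 112.3 123.5] 59
82 y 98.8..143.3 z [101.1 111.8 124. ] 59
88 y 98.8..141.4 z [101.  112.7 123.4] 54
94 y 99.2..142.4 z [101.8 113.3 123.7] 56
```

View pics/g.png

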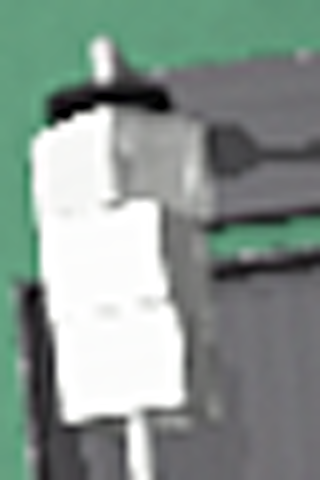

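Three collars sit in a row against the stop. The first is rolled somewhat about the wire but centred, and the pack spans rail x of about 14 to 98. Now the lever: ball about (417,324,86), block x along world +x.

```bash
python3 -m crank '[[[-0.9,-0.6,0,0,-0.1,0],[-0.9,-0.7,0,0,0,0],[-0.8,-0.85,0,0,0,0],[-0.6,-0.9,0,0,0,0],[-0.4,-0.95,0,0,0,0],[-0.2,-0.95,0,0,0,0],[0,-0.95,0,0,0,0],[0,-0.95,0,0,0,0],[0,-0.95,0,0,0,0],[0,-0.95,0,0,0,0.1],[0,-0.8,0,0,0,0.1],[0,-0.5,0,0,0,0]]]'; python3 -m crank '[[[0,-0.3,0,0,0,0],[0,0,0,0,0,0],[0,0,0,0,0,0]]]'; python3 -c "
from h import *
go(366,323,72,.03)"
```

```text
clock: 40.37
eef_pos: [340.7, 276.0, 206.7]
tool_rot: [-3.134, -0.004, 0.109]
force: [0.1, -0.9, -0.7]
width: -0.0
clock: 40.62
eef_pos: [336.3, 292.0, 206.2]
tool_rot: [-3.133, -0.003, 0.123]
force: [0.2, -0.8, -0.4]
width: 0.1
5 rows
[[0.22,-0.17,0.9,-0.08,-0.03,0.18],[0.22,-0.18,0.89,0,0,0.18],[0.22,-0.19,0.89,0,0,0.18],[0.21,-0.19,0.89,0,0,0.18],[0.21,-0.2,0.89,0,0,0.18]] max 0.9
```

```bash
python3 -m crank '[[[0.22,-0.17,0.8,-0.08,-0.03,0.18],[0.2,-0.18,0.85,0,0,0.18],[0.15,-0.19,0.85,0,0,0.18],[0.1,-0.19,0.85,0,0,0.18],[0.05,-0.15,0.8,0,0,0.18],[0,0,0.1,0,0,0],[0,0,0,0,0,0],[0,0,0,0,0,0]]]';  python3 -c "
from h import *
go(366,323,74,.03)"
```

```text
clock: 41.28
eef_pos: [359.5, 313.8, 76.5]
tool_rot: [3.14, -0.002, 0.015]
force: [-0.7, -0.2, -0.2]
width: 0.0
1 rows
[[0.22,-0.3,0.09,0.01,-0.02,-0.14]] max 0.3
```

```bash
python3 -m crank '[[[0.2,-0.2,0.05,0,0,0],[0.3,-0.1,0,0,0,0],[0.3,0,0,0,0,0],[0.3,0,0,0,0,0],[0.3,0,0,0,0,0],[0.3,0,0,0,0,0],[0.3,0,0,0,0,0],[0.3,0,0,0,0,0],[0.3,0,0,0,0,0],[0.3,0,0,0,0,0],[0.2,0,0,0,0,0],[0,0,0,0,0,0]]]'; python3 -c "
from h import *
go(472,323,74,.03)"
```

```text
clock: 42.28
eef_pos: [460.2, 324.9, 80.8]
tool_rot: [-3.14, 0.002, 0.016]
force: [-3.5, 0.2, 2.2]
width: 0.1
1 rows
[[0.39,0.07,0.23,-0.02,0.02,-0.14]] max 0.39
```

```bash
python3 -m crank '[[[0.2,0,0.1,0,0,0],[0.2,0,0,0,0,0],[0.15,0,0,0,0,0],[0.1,0,0,0,0,0],[0,0,0,0,0,0],[0,0,0,0,0,0]]]'; python3 - <<'E'
from h import *
s=ctrl.read_state();print(s["force"])
p=snap("side");C=cloud(p)
m=(C[...,2]>70)&(C[...,2]<100)&(C[...,0]>470)&(C[...,0]<520)&(C[...,1]>290)&(C[...,1]<360)
print(m.sum(),C[m].mean(0) if m.any() else "",C[m].max(0) if m.any() else "")
E
```

```text
clock: 42.78
eef_pos: [459.5, 325.1, 74.8]
tool_rot: [3.136, 0.045, 0.023]
force: [-1.0, -0.5, 0.9]
width: 0.2
[-1.03198169 -0.54908044  0.9171995 ]
2 [477.36836158 336.96537468  80.84546387] [478.41018834 337.62111544  81.23000484]
```

```bash
python3 -m crank '[[[-0.3,0,0,0,0.2,0],[-0.7,0,0,0,0.2,0],[-0.8,0,-0.3,0,0,0],[-0.8,0.3,-0.9,0,0,0],[-0.6,0.9,-0.9,0,0,0],[0,0.95,-0.8,0,0,0],[0,0.95,0,0,0,0],[0,0.95,0,0,0,0],[0,0.95,0,0,0,0],[0,0.95,0,0,0,0],[0,0.4,0,0,0,0],[0,0,0,0,0,0]]]'; python3 - <<'E'
from h import *
p=snap("top");C=cloud(p)
m=(C[...,2]>88)&(C[...,2]<105)&(C[...,0]>370)&(C[...,0]<540)&(C[...,1]>290)&(C[...,1]<350)
print("ball top",m.sum(),C[m].mean(0) if m.any() else "")
c,s=np.cos(po[2]),np.sin(po[2]); d=C[...,:2]-po[:2]; X=c*d[...,0]+s*d[...,1];Y=-s*d[...,0]+c*d[...,1]
m=(C[...,2]>116)&(C[...,2]<128)&(abs(Y-120)<30)&(X<98)
print("pack",np.percentile(X[m],[2,98]),np.percentile(Y[m],[2,98]))
side=snap("side")
b=lambda im:cv2.resize(im[:,:,::-1],None,fx=2.5,fy=2.5,interpolation=cv2.INTER_CUBIC)
cv2.imwrite("pics/i.png",np.hstack([b(p["color"][100:280,150:310]),b(side["color"][150:330,190:350])]))
E
```

```text
clock: 43.83
eef_pos: [378.0, 127.2, 167.7]
tool_rot: [-3.14, -0.031, 0.022]
force: [-0.5, -0.3, -0.0]
width: -0.3
ball top 98 [482.93949311 325.86010349  94.06768414]
pack [ 2.10856122 94.81132746] [105.12488083 137.99732429]
```

View pics/i.png

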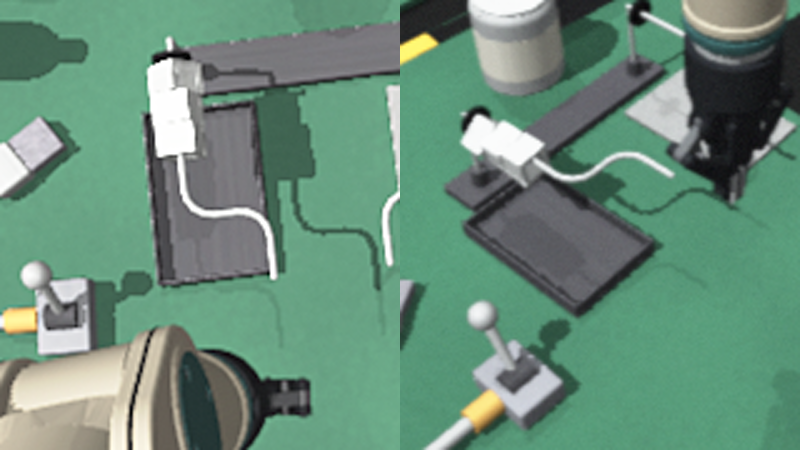

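The lever ball moved from x=417 to 483 mm (66 of 67 mm), so it is fully open, and the three collars are still packed at the stop. I'm handing in.

```bash
python3 -c "
from cell import ctrl
print(ctrl.finish_job())"
```

```text
the job is handed in; nothing more can be done
None
```

I threaded all three aluminium collars found on the mat onto the left arm of the rail, which has the drip pan under it. Each went round both bends and was pushed up against the stop or the collar ahead of it. I then pushed the air lever right over and handed the job in; `finish_job` gave no verdict.

**Last checks:**
- **Collars:** the last pictures show them in one row at the stop. Before the lever was pushed, the row spanned rail x of about 14 to 98 mm, centred on the wire. That is the length of three touching collars.
- **Lever:** the ball moved about 66 of its 67 mm, so it is fully open.
- **Force and time:** the force readings I printed stayed under about 6 N, and the last clock reading was about 44 s.

**What did not look perfect:**
- **First collar:** it hangs rolled about 20° or more round the wire, though its centre looked within limits.
- **Row length:** the last automatic reading gave 2 to 95 mm instead of 14 to 98 mm. I think the low end is stray wire points, since the picture showed no change, but I did not measure it again.
- **Bystanders:** I did not measure the tin, press block or brush again at the end. I did not knowingly touch any of them.

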